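Pour lens blocks down a chute into the magazine

TASK

Take the loaded chute by its handle, carry it level to the lens-block magazine and, still level, rest its spout lightly on the sill bar between the hood's cheeks, pushed in until the heel rib meets the bar. Keeping the spout pressed lightly on the sill, tip the chute nose-down until all three lens blocks have slid through the mouth into the magazine. Then stand the empty chute back on its feet on the worktop; press gently (a few newtons, never 18 N) throughout and leave the other things where they lie.

Things in the scene. Friction and masses are not known exactly. Their poses are not given: they have to be found in the camera images.
- chute: loading chute: straight open channel of bright sheet steel, 168 mm long, 34 mm wide outside, 28 inside, walls 26 mm high, open at the nose, with a grey stub handle on its closed tail; 0.13-0.21 kg empty. Origin under the handle at the feet's underside (z = 0 standing on the worktop); x along the channel to the nose, z up. Tail end x = -16 mm, nose end x = 152 mm. Inner floor z = 7, its underside z = 4 mm
- chute_grip (a point): middle of the chute's stub handle, 55 mm straight above the chute's origin; axes as the chute's. The handle is a grey rounded block 22 mm along the chute, 28 mm across and 36 mm high (38 to 74 mm above the feet). The first block begins about 35 mm in front of its middle
- chute_nose (a point): middle of the chute's inner floor at its open nose end (chute x = 152, z = 7 mm); axes as the chute's. The floor is polished: blocks begin to slide at a slope of 11 to 17 degrees, and a 35 degree nose-down slope empties the chute within about a second
- chute_heel (a point): front of the heel rib, where it meets the underside of the chute's floor (chute x = 138, z = 4 mm); axes as the chute's. The rib runs across under the floor, 4 mm thick and 4 mm deep, and is the chute's front foot; the tail foot lies under the handle (chute x = -14 to 2 mm)
- magazine: lens-block magazine, fixed to the worktop: grey box with clear long sides, 110 mm (x) by 76 mm, 70 mm high, on a flange 122 x 112 mm. Origin at the centre of its underside; x is the direction in which blocks slide in, z up. Inside it is 102 x 68 mm and 61 mm deep; the mouth in its top is the only opening
- mouth (a point): centre of the mouth (magazine x = -10, z = 70 mm), 48 mm along x and 40 mm across; axes as the magazine's. A steel hood stands round it, 40 mm high (top z = 110 mm): 3 mm cheeks with inner faces 20 mm either side, from magazine x = -48 to 14 mm, and a back wall at x = 14 mm; open above and on the -x side, where the chute comes in with 3 mm clearance either side
- sill (a point): top middle of the sill, a rigid round steel bar 8 mm thick across the open (-x) side of the hood, 78 mm above the worktop (magazine x = -40 mm; the bar's centre is 4 mm lower); axes as the magazine's. Seated, the underside of the chute's floor lies on the bar and the heel rib butts against its outer side: the bar's centre is then at chute x = 142, z = 0 mm, and the chute can turn about it
- block_a_mid (a point): centre of a lens block (small blue plastic chuck adapter, stepped round plug, 24 mm across, 18 mm high, 12 g), standing in the chute, nearest the handle at the start
- block_b_mid (a point): centre of a lens block (small blue plastic chuck adapter, stepped round plug, 24 mm across, 18 mm high, 12 g), standing in the chute, in the middle at the start
- block_c_mid (a point): centre of a lens block (small yellow plastic chuck adapter, stepped round plug, 24 mm across, 18 mm high, 12 g), standing in the chute, nearest the nose at the start
- pliers_a: pair of dark-handled long-nosed pliers, 52 x 156 x 14 mm, a bystander; origin at the centre of its underside
- dress_stick: grey abrasive dressing stick, 24 x 100 x 16 mm, a bystander; origin at the centre of its underside
- blank_b: round clear lens blank, 65 mm across, 10 mm thick, a bystander; origin at the centre of its underside
- pad_roll: squat red roll of pads, 62 mm across, 46 mm high, a bystander; origin at the centre of its underside
- tape_a: roll of beige tape lying flat, 76 mm across, 20 mm high, a bystander; origin at the centre of its underside
- gauge_a: lens thickness gauge with round dial, 53 x 110 x 15 mm, a bystander; origin at the centre of its underside

How it is judged (in metres and radians):
On the way, in this order (a step that is already met when the one before it is completed fails the run):
1. the chute, level within about 10 degrees, rests on the magazine with its nose between the cheeks, in as far as the heel rib (within 6 mm) (y of chute_nose in the frame of magazine between -0.02 and 0.02 m and z of chute_nose in the frame of magazine between 0.055 and 0.1 m and contact force between chute and magazine above 1 N and angle between chute's own z axis and vertical below 0.18 rad and x of chute_nose in the frame of magazine between -0.036 and -0.024 m), for 0.2 s.
2. all three blocks are in the magazine while the chute, tipped by 20 degrees or more, still rests on the magazine with its nose in the hood (x of block_a_mid in the frame of magazine between -0.053 and 0.053 m and y of block_a_mid in the frame of magazine between -0.036 and 0.036 m and z of block_a_mid in the frame of magazine between 0 and 0.062 m and x of block_b_mid in the frame of magazine between -0.053 and 0.053 m and y of block_b_mid in the frame of magazine between -0.036 and 0.036 m and z of block_b_mid in the frame of magazine between 0 and 0.062 m and x of block_c_mid in the frame of magazine between -0.053 and 0.053 m and y of block_c_mid in the frame of magazine between -0.036 and 0.036 m and z of block_c_mid in the frame of magazine between 0 and 0.062 m and x of chute_nose in the frame of magazine between -0.038 and 0.012 m and y of chute_nose in the frame of magazine between -0.02 and 0.02 m and z of chute_nose in the frame of magazine between 0.055 and 0.1 m and contact force between chute and magazine above 1 N and angle between chute's own z axis and vertical above 0.35 rad), for 0.2 s.
At the end, for the whole second after the job is handed in: the centres of all three blocks are inside the magazine's box, below its top; the chute stands upright on the worktop (level within 3 degrees, feet within 6 mm of the surface), at rest, released and not touching the magazine (x of block_a_mid in the frame of magazine between -0.053 and 0.053 m and y of block_a_mid in the frame of magazine between -0.036 and 0.036 m and z of block_a_mid in the frame of magazine between 0 and 0.062 m and x of block_b_mid in the frame of magazine between -0.053 and 0.053 m and y of block_b_mid in the frame of magazine between -0.036 and 0.036 m and z of block_b_mid in the frame of magazine between 0 and 0.062 m and x of block_c_mid in the frame of magazine between -0.053 and 0.053 m and y of block_c_mid in the frame of magazine between -0.036 and 0.036 m and z of block_c_mid in the frame of magazine between 0 and 0.062 m and angle between chute's own z axis and vertical below 0.06 rad and height (world z) of chute between -0.004 and 0.006 m and linear speed of chute below 0.02 m/s and contact force between chute and magazine below 0.05 N).
It fails at once if the chute presses on the magazine with more than 18 N (contact force between chute and magazine above 18 N).
It fails at once if a bystander is moved by more than 20 mm (distance of any of pliers_a, dress_stick, blank_b, pad_roll, tape_a, gauge_a from where it was at the start of the episode above 0.02 m).
It also fails if it takes over 61 s, if anything falls off the work surface, if the arm or the gripper's body presses on something with over 40 N, if the wrist force passes 120 N, or if a joint passes its speed limit or range.

ROBOT

A 6-joint arm with a two-finger parallel gripper is mounted at the origin on a cart in front of the work surface, level with it; the furniture and walls round the work are solid. World frame = base frame: x ahead of the robot, y to its left, z up, the work surface at z = 0. Lengths are in mm, angles in degrees, forces in N, time in s.
With the tool pointing down it reaches from about 425 to 1125 mm from the base axis. Payload 14.9 kg.
Tool frame: the origin (TCP) lies on the centre line of the jaws, within the pads' length; the fingertips stand 19 mm ahead of it and the grasp point (between the pads) is the TCP (r.finger_overhang is the distance from the TCP to the fingertips, in mm); z points along the fingers, y is the line along which they close (so a half turn about z gives the same grasp; the last joint's range is limited). The gripper opens to 91 mm and grips with 3 to 60 N. Pads are 32 mm wide; open, the fingers measure 118 mm over their backs; the gripper's body (76 mm by 178 mm) begins 60 mm behind the grasp point.
Start: joints at [70.399, 21.709, 99.362, -0, 58.929, -1.908], TCP at [212.748, 666.9, 232.932] pointing down, gripper open.
Joint ranges: [-158.91, 158.91], [-42.39, 125.64], [0.06, 152.35], [-60.88, 240.88], [17.5, 164.5], [-176.32, 176.32]. Speed limits (degrees/s): [108.29, 108.29, 136.94, 180, 180, 180].

INTERFACE

Orientations are given as a 3x3 rotation matrix whose columns are the frame's x, y, z axes.
In Python, from plant import r, imaging, hand_in gives the robot as it stands. The module is installed in compiled form; this text tells all that it offers.
- The arm moves only by the tool step_arm, never from a script. Its argument "steps" is a list of rows, each an object of numbers: "hand": the gripper's target within -1 to 1 (fully open at 1, half-way at 0, shut at -1); "x", "y", "z": the shift along the world's x, y, z in mm; "spin": the turn about the world's z in rad. In form: [{"hand": .., "x": .., "y": .., "z": .., "spin": ..}, ...]. A call has 1 to 12 rows; each row is the pose to reach, as a shift and turn from the pose commanded when the call began; what a row does not reach only later rows make up. A row lasts 1/10 s, in which the tool goes at most 50 mm and 8.59 degrees, less where a joint would pass 70% of its speed; a pose out of reach is approached as far as the arm can. A call with a gripper value outside its range is refused whole. The fingers move at their own pace and stop on an object; the grip force is fixed at half the most. Time passes only in rows, so rows that repeat a pose let the fingers close. It gives the time, the measured TCP pose, the force, the opening and the grip force at its end, in the units of the state.
- r.get_state(): the state, without advancing time (a new reading comes with each control period).
- imaging.capture(name): name is "scene" or "top" or "wrist"; returns the picture (480x640x3 uint8, blue, green, red); there is no depth.
- imaging.camera_params(name): a dict with "fx", "fy", "cx", "cy" (pixels), "dist_coeffs" ([k1, k2, p1, p2, k3] as OpenCV has them; the pictures are not rectified), "T" (4x4, takes a point from camera to world coordinates). Camera axes: x right, y down, z forward; pixel columns grow to the right and rows downward; lengths in mm; the calibration is good to about 2 mm. A picture is of the moment at which its call begins: read the wrist's pose just before it. camera_params takes no time and is no camera call; for the wrist camera it gives the pose at the moment of the call.
- hand_in(): hands the job in; it is judged then, once.
The state is a dict: "t": time; "joint_positions": joint angles; "qd": joint speeds; "joint_torque": joint torques, N m; "tcp_pos": TCP position; "orientation": TCP orientation; "contact_force": force on the tool from outside, world axes, zero at the start; "wrist_torque": the same for the moment, N m; "grip_width": finger opening in mm; "grip_force": force on a finger pad.
Only numpy, scipy, OpenCV 4.12 (cv2) and the standard library are available. Lean on these libraries where they do the work, as an engineer would, in place of code of your own. Each camera call takes 0.05 s, during which the arm holds its last target. There are 200 camera calls.

## Working session

There is one attempt and no reset: what is moved stays moved. The work goes in short steps, Python scripts to look and compute and a tool call to move; the robot and the scene stay as the last step left them, time stands still between calls to the robot, and variables do not carry over. Pictures are saved under pics/ and viewed, at most 10 in all, crops included, and the job is handed in when it is done.

Besides the shell and the picture viewer there is one more tool, called as name(argument=value, ...), one argument or row to a line, values as JSON. step_arm: Moves the arm, as the interface text tells. Its arguments: {"type":"object","properties":{"steps":{"type":"array","items":{"type":"object","properties":{"hand":{"type":"number"},"x":{"type":"number"},"y":{"type":"number"},"z":{"type":"number"},"spin":{"type":"number"}}}}},"required":["steps"]}

```bash
mkdir -p pics
cat > h.py <<'E'
import numpy as np, cv2
from plant import r, imaging
def rays(name, uv, P=None):
    p=P or imaging.camera_params(name)
    K=np.array([[p['fx'],0,p['cx']],[0,p['fy'],p['cy']],[0,0,1]])
    n=cv2.undistortPoints(np.array(uv,float).reshape(-1,1,2),K,np.array(p['dist_coeffs'])).reshape(-1,2)
    T=np.array(p['T']); d=np.c_[n,np.ones(len(n))]@T[:3,:3].T
    return T[:3,3],d
def onz(name,uv,z,P=None):
    o,d=rays(name,uv,P); z=np.broadcast_to(np.asarray(z,float),len(d))
    return o+d*((z-o[2])/d[:,2])[:,None]
def proj(name,X,P=None):
    p=P or imaging.camera_params(name)
    K=np.array([[p['fx'],0,p['cx']],[0,p['fy'],p['cy']],[0,0,1]])
    Ti=np.linalg.inv(np.array(p['T']))
    return cv2.projectPoints(np.array(X,float).reshape(-1,1,3),cv2.Rodrigues(Ti[:3,:3])[0],Ti[:3,3],K,np.array(p['dist_coeffs']))[0].reshape(-1,2)
E
python3 - <<'E'
from h import *
for n in ("scene","top","wrist"):
    p=imaging.camera_params(n); print(n,np.round(np.array(p['T']),2).tolist(),round(p['fx']))
    cv2.imwrite(f"pics/{n}0.png",imaging.capture(n))
s=r.get_state(); print({k:np.round(v,2).tolist() for k,v in s.items()})
E
```

```text
scene [[-0.62, -0.55, 0.56, 42.57], [-0.79, 0.43, -0.44, 76.85], [-0.0, -0.71, -0.7, 691.28], [0.0, 0.0, 0.0, 1.0]] 435
top [[-0.02, -0.99, 0.14, 377.77], [-1.0, 0.02, 0.02, -329.14], [-0.02, -0.14, -0.99, 1086.15], [0.0, 0.0, 0.0, 1.0]] 540
wrist [[0.3, 0.91, 0.28, 132.8], [0.95, -0.29, -0.09, 691.76], [-0.0, 0.29, -0.96, 382.72], [0.0, 0.0, 0.0, 1.0]] 355
{'t': 0.15, 'joint_positions': [70.4, 21.73, 99.39, -0.0, 58.93, -1.91], 'qd': [0.02, -0.09, -0.07, 0.03, 0.04, 0.01], 'joint_torque': [-0.0, -76.41, -43.46, 0.07, 0.04, -0.0], 'tcp_pos': [212.68, 666.64, 232.44], 'orientation': [[-0.95, 0.3, -0.0], [0.3, 0.95, -0.0], [0.0, -0.0, -1.0]], 'contact_force': [0.12, 0.0, -0.82], 'wrist_torque': [-0.04, -0.04, 0.04], 'grip_force': 0.0, 'grip_width': 91.11}
```

View pics/top0.png

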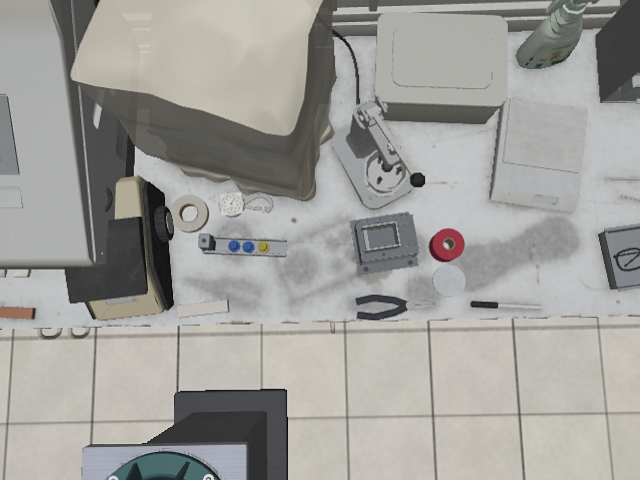

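View pics/scene0.png

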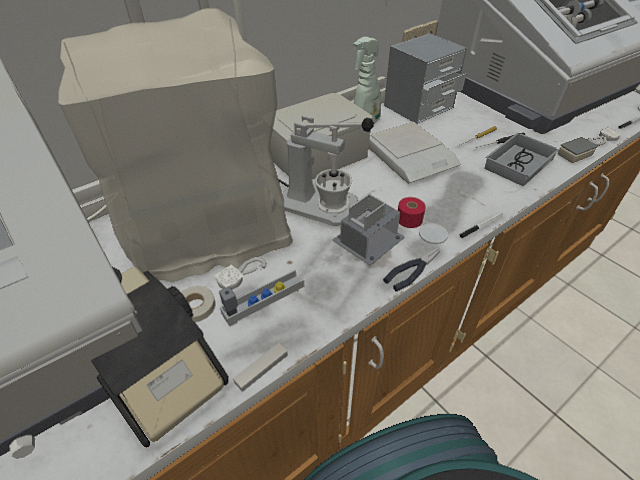

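Run:
```python
from h import *
t=cv2.imread("pics/top0.png")
a=cv2.resize(t[190:270,165:305],None,fx=5,fy=5,interpolation=cv2.INTER_CUBIC)
b=cv2.resize(t[195:285,335:475],None,fx=5,fy=5,interpolation=cv2.INTER_CUBIC)
a=cv2.resize(a,(400,229)) if 0 else a
cv2.imwrite("pics/ca.png",a); cv2.imwrite("pics/cb.png",b)
hsv=cv2.cvtColor(t,cv2.COLOR_BGR2HSV)
for nm,lo,hi in(("blue",(100,120,60),(130,255,255)),("yel",(22,120,80),(35,255,255)),("red",(170,120,80),(180,255,255))):
    m=cv2.inRange(hsv,lo,hi); n,_,st,c=cv2.connectedComponentsWithStats(m)
    for i in range(1,n):
        if st[i,4]>20 and 150<c[i,1]<330 : print(nm,st[i],c[i].round(1),onz("top",[c[i]],22).round(1))
```

```text
blue [228 241  12  11  95] [233.8 245.8] [[ 535.2 -138.6   22. ]]
blue [243 242  11  11  96] [248.  246.9] [[ 532.5 -167.    22. ]]
yel [258 242  11  11  91] [263.1 246.8] [[ 531.9 -197.2   22. ]]
red [432 229  32  33 667] [447.6 244.2] [[ 529.  -563.8   22. ]]
```

View pics/ca.png

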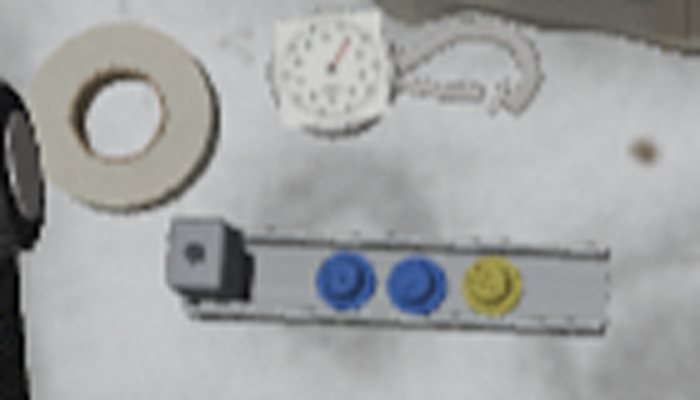

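View pics/cb.png

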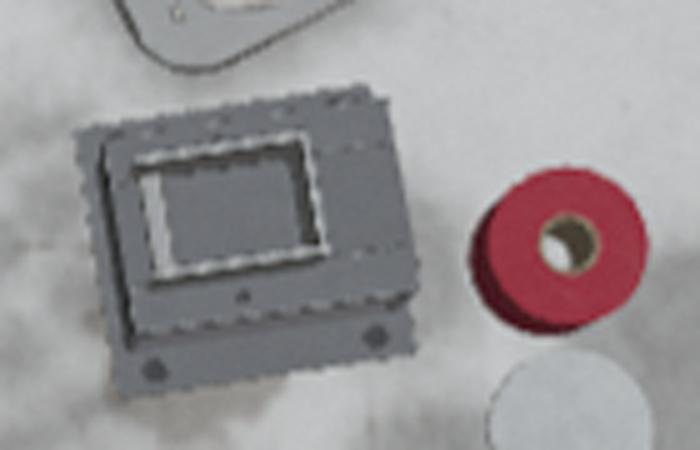

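Run:
```python
from h import *
f=lambda o,q:[((x+.5)/5-.5+o[0],(y+.5)/5-.5+o[1]) for x,y in q]
A=(165,190);B=(335,195)
S=lambda n,q,o,z:print(n,onz("top",f(o,q),z).round(1).tolist())
S("handle top c, corners",[(195,254),(168,217),(230,219),(167,290)],A,74)
S("wall up/low, z30",[(250,238),(608,248),(190,318),(605,330)],A,30)
S("hood corners z110",[(135,157),(303,134),(327,250),(155,282)],B,110)
S("box top z70",[(105,145),(135,335),(415,292),(375,95)],B,70)
S("sill ends z78",[(152,172),(170,272)],B,78)
S("flange",[(78,130),(122,396),(414,352)],B,5)
S("redroll",[(566,245)],B,46); S("tape",[(122,117)],A,20)
```

```text
handle top c, corners [[539.2, -90.3, 74.0], [553.7, -79.8, 74.0], [552.4, -103.5, 74.0], [525.6, -79.7, 74.0]]
wall up/low, z30 [[552.2, -101.7, 30.0], [544.9, -244.2, 30.0], [520.6, -78.2, 30.0], [512.2, -242.6, 30.0]]
hood corners z110 [[553.7, -389.3, 110.0], [560.8, -451.0, 110.0], [517.6, -458.1, 110.0], [507.3, -395.1, 110.0]]
box top z70 [[565.8, -380.4, 70.0], [492.5, -389.7, 70.0], [506.6, -495.9, 70.0], [582.8, -484.1, 70.0]]
sill ends z78 [[553.5, -397.5, 78.0], [515.2, -403.1, 78.0]]
flange [[584.3, -372.9, 5.0], [475.4, -387.6, 5.0], [490.6, -505.0, 5.0]]
redroll [[526.7, -558.9, 46.0]]
tape [[604.5, -47.3, 20.0]]
```

Run:
```python
from h import *
def tri(u,v):
    o1,d1=rays("top",[u]);o2,d2=rays("scene",[v]);d1=d1[0];d2=d2[0]
    A=np.c_[d1,-d2];s=np.linalg.lstsq(A,o2-o1,rcond=None)[0]
    p,q=o1+d1*s[0],o2+d2*s[1];return ((p+q)/2).round(),np.linalg.norm(p-q).round()
print("box front right top",tri((168,306),(198,383)), "front left top",tri((90,318),(127,408)))
print("edger corner",tri((95,265),(133,300)))
print("bag corner", tri((295,135),(275,85)))
for z in(100,200,300,400): print(z,onz("top",[(95,265),(0,265),(90,318),(172,305),(295,135),(310,200)],z).round().tolist())
```

```text
box front right top (array([430.,   9.,  21.]), np.float64(41.0)) front left top (array([402., 113., 119.]), np.float64(26.0))
edger corner (array([481.,  52., 226.]), np.float64(7.0))
bag corner (array([ 636., -286.,  371.]), np.float64(2.0))
100 [[494.0, 104.0, 100.0], [497.0, 281.0, 100.0], [397.0, 109.0, 100.0], [417.0, -40.0, 100.0], [734.0, -269.0, 100.0], [607.0, -295.0, 100.0]]
200 [[482.0, 60.0, 200.0], [485.0, 219.0, 200.0], [395.0, 65.0, 200.0], [413.0, -69.0, 200.0], [698.0, -275.0, 200.0], [584.0, -299.0, 200.0]]
300 [[470.0, 16.0, 300.0], [473.0, 157.0, 300.0], [393.0, 20.0, 300.0], [409.0, -99.0, 300.0], [662.0, -281.0, 300.0], [561.0, -302.0, 300.0]]
400 [[458.0, -28.0, 400.0], [461.0, 95.0, 400.0], [391.0, -24.0, 400.0], [405.0, -128.0, 400.0], [626.0, -287.0, 400.0], [537.0, -305.0, 400.0]]
```

View pics/wrist0.png

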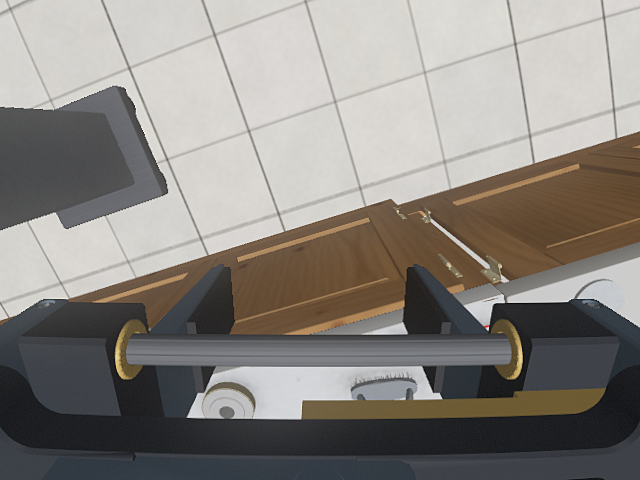

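step_arm(
  steps=[
    {"hand":0.3,"x":13,"y":-40,"z":17,"spin":-0.1},
    {"hand":0.3,"x":26,"y":-80,"z":34,"spin":-0.2},
    {"hand":0.3,"x":39,"y":-119,"z":51,"spin":-0.3},
    {"hand":0.3,"x":52,"y":-158,"z":68,"spin":-0.4},
    {"hand":0.3,"x":65,"y":-198,"z":85,"spin":-0.5},
    {"hand":0.3,"x":77,"y":-237,"z":100,"spin":-0.6},
    {"hand":0.3,"x":99,"y":-279,"z":100,"spin":-0.7},
    {"hand":0.3,"x":121,"y":-321,"z":100,"spin":-0.8},
    {"hand":0.3,"x":143,"y":-363,"z":100,"spin":-0.9},
    {"hand":0.3,"x":165,"y":-405,"z":100,"spin":-1.0},
    {"hand":0.3,"x":187,"y":-447,"z":100,"spin":-1.1},
    {"hand":0.3,"x":197,"y":-487,"z":100,"spin":-1.2},
  ],
)

```text
t: 1.35
tcp_pos: [410.6, 178.0, 333.0]
orientation: [[-0.057, 0.998, 0.0], [0.998, 0.057, 0.0], [0.0, 0.0, -1.0]]
contact_force: [0.2, 1.0, 0.2]
grip_width: 59.2
grip_force: 0.0
```

step_arm(
  steps=[
    {"hand":0.3,"x":10,"y":-40,"z":0,"spin":-0.02},
    {"hand":0.3,"x":20,"y":-80,"z":0,"spin":-0.04},
    {"hand":0.3,"x":30,"y":-120,"z":0,"spin":-0.06},
    {"hand":0.3,"x":40,"y":-160,"z":0,"spin":-0.08},
    {"hand":0.3,"x":50,"y":-200,"z":0,"spin":-0.1},
    {"hand":0.3,"x":60,"y":-240,"z":0,"spin":-0.108},
    {"hand":0.3,"x":90,"y":-260,"z":-10,"spin":-0.108},
    {"hand":0.3,"x":127,"y":-271,"z":-40,"spin":-0.108},
    {"hand":0.3,"x":127,"y":-271,"z":-80,"spin":-0.108},
    {"hand":0.3,"x":127,"y":-271,"z":-120,"spin":-0.108},
    {"hand":0.3,"x":127,"y":-271,"z":-150,"spin":-0.108},
    {"hand":0.3,"x":127,"y":-271,"z":-150,"spin":-0.108},
  ],
)

```text
t: 2.55
tcp_pos: [534.4, -90.7, 179.2]
orientation: [[0.046, 0.999, -0.007], [0.999, -0.046, 0.001], [0.001, -0.007, -1.0]]
contact_force: [0.2, 0.4, 0.3]
grip_width: 59.3
grip_force: 0.0
```

Run:
```python
from h import *
P=imaging.camera_params("wrist"); s=r.get_state(); print(s['tcp_pos'],np.round(s['orientation'],3).tolist())
im=imaging.capture("wrist")
d=np.array([np.sin(np.radians(-2.9)),-np.cos(np.radians(2.9))]);n=np.array([-d[1],d[0]])
o=np.array([537.5,-91])
pts=[[*(o+d*x+n*y),z] for x,y,z in [(-11,14,74),(-11,-14,74),(11,14,74),(11,-14,74),(152,17,30),(152,-17,30),(0,17,30),(0,-17,30)]]
q=proj("wrist",pts,P);print(q.round(1).tolist())
for a in q: cv2.drawMarker(im,tuple(int(v) for v in a.round()),(0,0,255),0,8,1)
cv2.imwrite("pics/w1.png",im); cv2.imwrite("pics/w1raw.png",im)
```

```text
[534.3527792  -90.66121126 179.20610052] [[0.046, 0.999, -0.007], [0.999, -0.046, 0.001], [0.001, -0.007, -1.0]]
[[342.2, 231.2], [304.8, 231.0], [341.5, 258.8], [305.0, 258.6], [338.5, 374.9], [304.8, 374.6], [342.4, 229.6], [303.6, 229.3]]
```

View pics/w1.png

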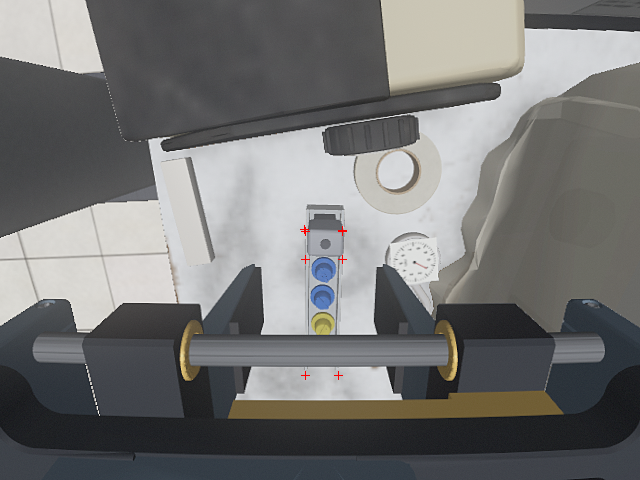

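step_arm(
  steps=[
    {"hand":0.3,"x":2,"y":1,"z":-30,"spin":0},
    {"hand":0.3,"x":2,"y":1,"z":-60,"spin":0},
    {"hand":0.3,"x":2,"y":1,"z":-80,"spin":0},
    {"hand":0.3,"x":2,"y":1,"z":-80,"spin":0},
    {"hand":0.3,"x":2,"y":1,"z":-80,"spin":0},
    {"hand":0.3,"x":2,"y":1,"z":-80,"spin":0},
  ],
)

```text
t: 3.2
tcp_pos: [540.0, -90.4, 105.0]
orientation: [[0.046, 0.999, 0.003], [0.999, -0.046, -0.001], [-0.0, 0.003, -1.0]]
contact_force: [-0.3, -0.5, 0.3]
grip_width: 59.4
grip_force: 0.0
```

step_arm(
  steps=[
    {"hand":0.3,"x":0,"y":0,"z":-20,"spin":-0.005},
    {"hand":0.3,"x":0,"y":0,"z":-41,"spin":-0.005},
    {"hand":0.3,"x":0,"y":0,"z":-41,"spin":-0.005},
    {"hand":0.3,"x":0,"y":0,"z":-41,"spin":-0.005},
    {"hand":0.3,"x":0,"y":0,"z":-41,"spin":-0.005},
  ],
)

```text
t: 3.7
tcp_pos: [539.6, -90.3, 63.4]
orientation: [[0.051, 0.999, 0.002], [0.999, -0.051, -0.0], [-0.0, 0.002, -1.0]]
contact_force: [-0.1, -0.2, 0.2]
grip_width: 59.3
grip_force: 0.0
```

Run:
```python
from h import *
im=imaging.capture("wrist"); s=r.get_state(); print(s['tcp_pos'],np.round(s['orientation'],3).tolist(),s['contact_force'])
cv2.imwrite("pics/w2.png",im[150:480,150:500])
```

```text
[539.57968937 -90.26008063  63.31233674] [[0.051, 0.999, 0.002], [0.999, -0.051, -0.0], [-0.0, 0.002, -1.0]] [ 0.44753939  0.49143294 -0.26979696]
```

View pics/w2.png

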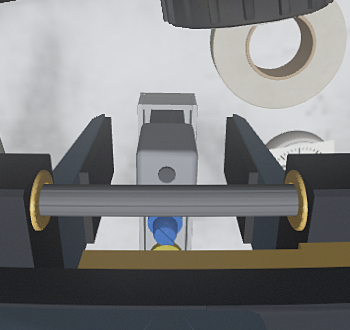

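step_arm(
  steps=[
    {"hand":-1,"x":0,"y":0,"z":0,"spin":0},
    {"hand":-1,"x":0,"y":0,"z":0,"spin":0},
    {"hand":-1,"x":0,"y":0,"z":0,"spin":0},
    {"hand":-1,"x":0,"y":0,"z":0,"spin":0},
    {"hand":-1,"x":0,"y":0,"z":0,"spin":0},
    {"hand":-1,"x":0,"y":0,"z":0,"spin":0},
    {"hand":-1,"x":0,"y":0,"z":0,"spin":0},
    {"hand":-1,"x":0,"y":0,"z":0,"spin":0},
  ],
)

```text
t: 4.55
tcp_pos: [538.8, -90.1, 62.0]
orientation: [[0.051, 0.999, 0.0], [0.999, -0.051, -0.0], [-0.0, 0.0, -1.0]]
contact_force: [-1.0, 0.7, 3.8]
grip_width: 28.1
grip_force: 30.0
```

step_arm(
  steps=[
    {"hand":-1,"x":0,"y":0,"z":1,"spin":0},
    {"hand":-1,"x":0,"y":0,"z":4,"spin":0},
    {"hand":-1,"x":0,"y":0,"z":8,"spin":0},
    {"hand":-1,"x":0,"y":0,"z":12,"spin":0},
    {"hand":-1,"x":0,"y":0,"z":14,"spin":0},
    {"hand":-1,"x":0,"y":0,"z":15,"spin":0},
    {"hand":-1,"x":0,"y":0,"z":15,"spin":0},
    {"hand":-1,"x":0,"y":0,"z":15,"spin":0},
  ],
)

```text
t: 5.35
tcp_pos: [538.7, -90.1, 76.9]
orientation: [[0.051, 0.999, -0.0], [0.999, -0.051, -0.0], [-0.0, -0.0, -1.0]]
contact_force: [-0.1, 0.1, -2.0]
grip_width: 27.8
grip_force: 30.0
```

Run:
```python
from h import *
im=imaging.capture("scene"); s=r.get_state(); print(s['tcp_pos'],s['contact_force'],s['wrist_torque'])
cv2.imwrite("pics/s2.png",im); t=cv2.resize(im[240:350,190:350],None,fx=4,fy=4,interpolation=cv2.INTER_CUBIC)
d=np.array([-0.051,-.9987]);n=np.array([.9987,-.051]);o=np.array([538.7,-90.1])
for dz,c in((15,(0,0,255)),(0,(0,255,0))):
  for X in((152,-17,30),(152,-17,4),(-16,-17,30)):
    q=proj("scene",[[*(o+d*X[0]+n*X[1]),X[2]+(dz if X[0]>0 else 15)]])[0]
    cv2.drawMarker(t,(int((q[0]-190)*4+2),int((q[1]-240)*4+2)),c,0,8,1)
cv2.imwrite("pics/s2c.png",t)
```

```text
[538.66726613 -90.10424481  76.83083621] [ 0.1316738   0.64158819 -2.22389387] [ 0.01660344  0.04066748 -0.04547346]
```

View pics/s2c.png

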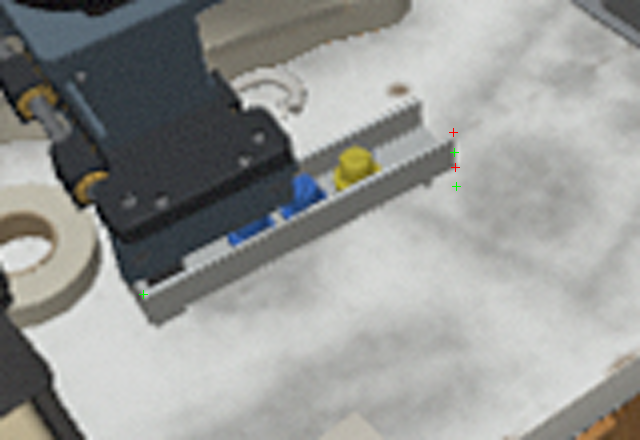

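step_arm(
  steps=[
    {"hand":-1,"x":0,"y":-1,"z":1,"spin":0},
    {"hand":-1,"x":-1,"y":-3,"z":3,"spin":0.004},
    {"hand":-1,"x":-1,"y":-6,"z":6,"spin":0.01},
    {"hand":-1,"x":-2,"y":-11,"z":11,"spin":0.02},
    {"hand":-1,"x":-4,"y":-17,"z":16,"spin":0.03},
    {"hand":-1,"x":-5,"y":-25,"z":22,"spin":0.045},
    {"hand":-1,"x":-7,"y":-34,"z":28,"spin":0.06},
    {"hand":-1,"x":-9,"y":-43,"z":34,"spin":0.075},
    {"hand":-1,"x":-11,"y":-52,"z":40,"spin":0.09},
    {"hand":-1,"x":-13,"y":-61,"z":46,"spin":0.105},
    {"hand":-1,"x":-15,"y":-70,"z":52,"spin":0.12},
    {"hand":-1,"x":-17,"y":-79,"z":57,"spin":0.13},
  ],
)

```text
t: 6.6
tcp_pos: [521.6, -170.1, 134.7]
orientation: [[-0.08, 0.997, 0.0], [0.997, 0.08, -0.0], [-0.0, 0.0, -1.0]]
contact_force: [0.7, 0.8, -2.4]
grip_width: 28.0
grip_force: 30.0
```

step_arm(
  steps=[
    {"hand":-1,"x":-2,"y":-9,"z":4,"spin":0.01},
    {"hand":-1,"x":-4,"y":-18,"z":7,"spin":0.02},
    {"hand":-1,"x":-6,"y":-27,"z":10,"spin":0.03},
    {"hand":-1,"x":-8,"y":-35,"z":12,"spin":0.04},
    {"hand":-1,"x":-9.5,"y":-42,"z":14,"spin":0.05},
    {"hand":-1,"x":-11,"y":-48,"z":15,"spin":0.055},
    {"hand":-1,"x":-12,"y":-53,"z":16,"spin":0.058},
    {"hand":-1,"x":-13,"y":-57,"z":16,"spin":0.06},
    {"hand":-1,"x":-13,"y":-60,"z":16,"spin":0.06},
    {"hand":-1,"x":-13.5,"y":-61,"z":16,"spin":0.06},
    {"hand":-1,"x":-13.5,"y":-61,"z":16,"spin":0.06},
    {"hand":-1,"x":-13.5,"y":-61,"z":16,"spin":0.06},
  ],
)

```text
t: 7.8
tcp_pos: [508.2, -230.0, 149.9]
orientation: [[-0.139, 0.99, -0.0], [0.99, 0.139, 0.0], [0.0, -0.0, -1.0]]
contact_force: [0.3, -0.2, -2.0]
grip_width: 27.8
grip_force: 30.0
```

```bash
cat > pv.py <<'E'
from h import *
import sys
# overlay predicted chute + magazine points on top and scene crops, side by side
a=imaging.capture("top"); b=imaging.capture("scene"); s=r.get_state(); tp=s['tcp_pos']
print(np.round(tp,1),np.round(s['orientation'],3).tolist(),np.round(s['contact_force'],1),np.round(s['wrist_torque'],2))
R=np.array(s['orientation']); n=R[:,1]; d=np.array([n[1],-n[0],0]); d/=np.linalg.norm(d); n=np.array([-d[1],d[0],0])
o=np.array(tp)-[0,0,62]; th=float(sys.argv[2]) if len(sys.argv)>2 else 0
G=o+[0,0,62]; c,sn=np.cos(np.radians(th)),np.sin(np.radians(th))
ch=[G+d*(x*c+(z-62)*sn)+n*y+np.array([0,0,1])*(-x*sn+(z-62)*c) for x,y,z in [(152,-17,30),(152,17,30),(152,-17,4),(-16,-17,30),(-16,-17,4)]]
an=np.radians(-82);m=np.array([np.cos(an),np.sin(an),0]);q=np.array([-m[1],m[0],0]);M=np.array([536.9,-437.5,0])
mg=[M+m*x+q*y+[0,0,z] for x,y,z in [(-48,-23,110),(-48,23,110),(17,23,110),(17,-23,110),(-40,-20,78),(-40,20,78)]]
out=[]
for im,nm,(x0,y0,w,hh) in((a,"top",(255,195,160,90)),(b,"scene",(230,170,180,130))):
    k=4; t=cv2.resize(im[y0:y0+hh,x0:x0+w],None,fx=k,fy=k,interpolation=cv2.INTER_CUBIC)
    for P,col in((ch,(0,0,255)),(mg,(0,200,0))):
        for u in proj(nm,P): cv2.drawMarker(t,(int((u[0]+.5-x0)*k),int((u[1]+.5-y0)*k)),col,0,7,1)
    out.append(t)
cv2.imwrite(f"pics/{sys.argv[1]}t.png",out[0]); cv2.imwrite(f"pics/{sys.argv[1]}s.png",out[1])
W=800; o2=[cv2.copyMakeBorder(x,0,0,0,720-x.shape[1],0) for x in out]; f=np.vstack(o2); f=cv2.resize(f,None,fx=600/f.shape[0],fy=600/f.shape[0],interpolation=cv2.INTER_AREA)
cv2.imwrite(f"pics/{sys.argv[1]}.png",f); print(f.shape)
E
python3 pv.py v1 1.7
```

```text
[ 508.3 -230.   149.9] [[-0.139, 0.99, -0.0], [0.99, 0.139, 0.0], [0.0, -0.0, -1.0]] [ 0.6  0.3 -1.2] [-0.01  0.06  0.04]
(600, 491, 3)
```

View pics/v1.png

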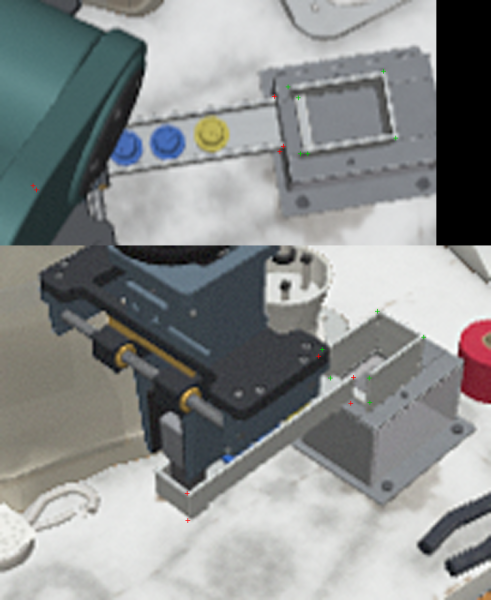

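step_arm(
  steps=[
    {"hand":-1,"x":-0.5,"y":-1,"z":0,"spin":0},
    {"hand":-1,"x":-0.3,"y":-3,"z":0,"spin":0},
    {"hand":-1,"x":0,"y":-6,"z":0,"spin":0},
    {"hand":-1,"x":0.5,"y":-9,"z":0,"spin":0},
    {"hand":-1,"x":1,"y":-12.5,"z":0,"spin":0},
    {"hand":-1,"x":1.5,"y":-16,"z":0,"spin":0},
    {"hand":-1,"x":2,"y":-19.5,"z":0,"spin":0},
    {"hand":-1,"x":2.4,"y":-22.5,"z":0,"spin":0},
    {"hand":-1,"x":2.7,"y":-24.2,"z":0,"spin":0},
    {"hand":-1,"x":2.7,"y":-24.8,"z":0,"spin":0},
    {"hand":-1,"x":2.7,"y":-24.8,"z":0,"spin":0},
    {"hand":-1,"x":2.7,"y":-24.8,"z":0,"spin":0},
  ],
)

```text
t: 9.1
tcp_pos: [510.9, -254.8, 149.9]
orientation: [[-0.139, 0.99, -0.0], [0.99, 0.139, 0.0], [0.0, -0.0, -1.0]]
contact_force: [1.2, -0.3, -1.6]
grip_width: 27.9
grip_force: 30.0
```

step_arm(
  steps=[
    {"hand":-1,"x":0,"y":0,"z":-1,"spin":0},
    {"hand":-1,"x":0,"y":0,"z":-2.5,"spin":0},
    {"hand":-1,"x":0,"y":0,"z":-4,"spin":0},
    {"hand":-1,"x":0,"y":0,"z":-5,"spin":0},
    {"hand":-1,"x":0,"y":0,"z":-6,"spin":0},
    {"hand":-1,"x":0,"y":0,"z":-6,"spin":0},
  ],
)

```text
t: 9.7
tcp_pos: [510.9, -254.8, 143.7]
orientation: [[-0.139, 0.99, -0.0], [0.99, 0.139, 0.0], [0.0, -0.0, -1.0]]
contact_force: [-0.6, -0.1, -1.6]
grip_width: 27.8
grip_force: 30.0
```

Run:
```python
from h import *
for i in range(3):
  imaging.capture("wrist"); s=r.get_state(); print(np.round(s['tcp_pos'],2),np.round(s['contact_force'],2),np.round(s['wrist_torque'],3))
cv2.imwrite("pics/t5.png",imaging.capture("top"))
cv2.imwrite("pics/s5.png",imaging.capture("scene"))
```

```text
[ 510.94 -254.9   143.87] [ 0.98  0.28 -1.93] [-0.011  0.043  0.   ]
[ 510.94 -254.89  143.9 ] [-0.49  0.19 -2.35] [ 0.035  0.121 -0.01 ]
[ 510.97 -254.93  143.96] [ 0.24 -0.52 -1.66] [0.035 0.015 0.01 ]
```

step_arm(
  steps=[
    {"hand":-1,"x":0,"y":0,"z":-1,"spin":0},
    {"hand":-1,"x":0,"y":0,"z":-2,"spin":0},
    {"hand":-1,"x":0,"y":0,"z":-2,"spin":0},
  ],
)

```text
t: 10.25
tcp_pos: [510.8, -254.8, 141.7]
orientation: [[-0.139, 0.99, -0.0], [0.99, 0.139, 0.0], [0.0, -0.0, -1.0]]
contact_force: [0.1, -0.9, -1.9]
grip_width: 28.1
grip_force: 30.0
```

step_arm(
  steps=[
    {"hand":-1,"x":0,"y":0,"z":-1,"spin":0},
    {"hand":-1,"x":0,"y":0,"z":-1.5,"spin":0},
    {"hand":-1,"x":0,"y":0,"z":-1.5,"spin":0},
  ],
)

```text
t: 10.55
tcp_pos: [510.9, -254.9, 140.3]
orientation: [[-0.139, 0.99, -0.0], [0.99, 0.139, 0.0], [0.0, -0.0, -1.0]]
contact_force: [0.7, 0.1, -2.3]
grip_width: 27.9
grip_force: 30.0
```

step_arm(
  steps=[
    {"hand":-1,"x":0,"y":0,"z":-0.7,"spin":0},
    {"hand":-1,"x":0,"y":0,"z":-1.5,"spin":0},
    {"hand":-1,"x":0,"y":0,"z":-1.5,"spin":0},
  ],
)

```text
t: 10.85
tcp_pos: [510.9, -254.9, 138.8]
orientation: [[-0.139, 0.99, -0.0], [0.99, 0.139, 0.0], [0.0, -0.0, -1.0]]
contact_force: [-0.2, -0.3, -1.5]
grip_width: 28.3
grip_force: 30.0
```

step_arm(
  steps=[
    {"hand":-1,"x":0,"y":0,"z":-0.7,"spin":0},
    {"hand":-1,"x":0,"y":0,"z":-1.4,"spin":0},
    {"hand":-1,"x":0,"y":0,"z":-1.4,"spin":0},
  ],
)

```text
t: 11.15
tcp_pos: [510.9, -254.9, 137.4]
orientation: [[-0.139, 0.99, -0.0], [0.99, 0.139, 0.0], [0.0, -0.0, -1.0]]
contact_force: [0.4, 0.1, -1.9]
grip_width: 27.8
grip_force: 30.0
```

step_arm(
  steps=[
    {"hand":-1,"x":0,"y":0,"z":-0.7,"spin":0},
    {"hand":-1,"x":0,"y":0,"z":-1.4,"spin":0},
    {"hand":-1,"x":0,"y":0,"z":-1.4,"spin":0},
  ],
)

```text
t: 11.45
tcp_pos: [510.9, -254.9, 136.1]
orientation: [[-0.139, 0.99, -0.0], [0.99, 0.139, -0.0], [-0.0, -0.0, -1.0]]
contact_force: [-0.2, -0.6, -1.7]
grip_width: 27.7
grip_force: 30.0
```

```bash
python3 pv.py v6 0
python3 - <<'E'
from h import *
for i in range(3):
  imaging.capture("wrist"); s=r.get_state(); print(np.round(s['tcp_pos'],2),np.round(s['contact_force'],2),np.round(s['wrist_torque'],3))
E
```

```text
[ 511.  -254.9  136.2] [[-0.139, 0.99, 0.0], [0.99, 0.139, -0.0], [-0.0, 0.0, -1.0]] [-0.6 -1.  -2. ] [-0.05  0.06 -0.02]
(600, 491, 3)
[ 510.95 -254.9   136.13] [-0.06 -0.64 -2.48] [ 0.013  0.059 -0.027]
[ 510.96 -254.91  136.15] [-0.82 -0.14 -1.53] [-0.045  0.067  0.017]
[ 510.98 -254.93  136.18] [-0.24  0.06 -0.78] [-0.     0.033 -0.045]
```

step_arm(
  steps=[
    {"hand":-1,"x":0,"y":0,"z":-0.5,"spin":0},
    {"hand":-1,"x":0,"y":0,"z":-1,"spin":0},
    {"hand":-1,"x":0,"y":0,"z":-1,"spin":0},
  ],
)

```text
t: 12.0
tcp_pos: [511.0, -255.0, 135.2]
orientation: [[-0.139, 0.99, 0.0], [0.99, 0.139, -0.0], [-0.0, 0.0, -1.0]]
contact_force: [-0.6, 1.0, 0.8]
grip_width: 28.1
grip_force: 30.0
```

step_arm(
  steps=[
    {"hand":-1,"x":0,"y":0,"z":-0.5,"spin":0},
    {"hand":-1,"x":0,"y":0,"z":-1,"spin":0},
    {"hand":-1,"x":0,"y":0,"z":-1,"spin":0},
  ],
)

```text
t: 12.3
tcp_pos: [511.0, -254.9, 134.1]
orientation: [[-0.139, 0.99, 0.0], [0.99, 0.139, -0.0], [-0.0, 0.0, -1.0]]
contact_force: [-0.9, 0.2, 1.3]
grip_width: 27.7
grip_force: 30.0
```

Run:
```python
from h import *
F=[]
for i in range(8):
  imaging.capture("wrist"); s=r.get_state(); F.append([*s['contact_force'],*(10*s['wrist_torque'])])
print(np.round(s['tcp_pos'],2),np.mean(F,0).round(2))
t=imaging.capture("top"); cv2.imwrite("pics/t6.png",t); cv2.imwrite("pics/s6.png",imaging.capture("scene"))
# profile along chute axis (magazine x) in top view, at heights of chute floor
an=np.radians(-82);m=np.array([np.cos(an),np.sin(an),0]);q=np.array([-m[1],m[0],0]);M=np.array([536.9,-437.5,0])
g=cv2.cvtColor(t,cv2.COLOR_BGR2GRAY).astype(np.float32)
for y in(-10,-5,0,5,10):
  X=np.array([M+m*x+q*y+[0,0,80] for x in np.arange(-70,0,2)]);u=proj("top",X).astype(np.float32)
  print(y,cv2.remap(g,u[:,0],u[:,1],1).ravel().astype(int).tolist())
for x in(-100,-80,-60):
  X=np.array([M+m*x+q*y+[0,0,104] for y in np.arange(-26,27,2)]);u=proj("top",X).astype(np.float32)
  print(x,cv2.remap(g,u[:,0],u[:,1],1).ravel().astype(int).tolist())
```

```text
[ 510.97 -254.93  134.14] [-0.34  0.46  1.3  -3.96  1.3  -0.76]
-10 [185, 169, 180, 191, 191, 187, 167, 165, 183, 191, 190, 181, 165, 170, 183, 186, 186, 186, 186, 172, 142, 135, 136, 135, 136, 136, 134, 134, 134, 134, 134, 133, 133, 134, 135]
-5 [168, 180, 187, 188, 189, 189, 188, 187, 188, 189, 188, 190, 187, 188, 188, 189, 188, 188, 189, 176, 140, 134, 135, 136, 136, 136, 134, 135, 135, 136, 135, 134, 134, 134, 135]
0 [135, 167, 183, 188, 186, 186, 186, 186, 186, 186, 186, 186, 186, 187, 187, 188, 188, 188, 188, 170, 142, 135, 136, 136, 136, 136, 134, 134, 134, 134, 135, 135, 135, 136, 136]
5 [164, 174, 183, 186, 186, 186, 186, 185, 185, 186, 186, 186, 185, 185, 185, 184, 184, 184, 185, 169, 140, 134, 134, 135, 136, 136, 137, 135, 135, 135, 136, 135, 135, 135, 136]
10 [178, 185, 187, 186, 187, 186, 186, 187, 187, 188, 187, 187, 188, 188, 188, 188, 189, 189, 191, 171, 139, 134, 135, 135, 135, 136, 136, 136, 136, 135, 136, 136, 136, 135, 136]
-100 [201, 208, 206, 158, 138, 191, 198, 165, 119, 100, 99, 90, 87, 96, 111, 138, 167, 184, 163, 108, 144, 181, 200, 216, 217, 216, 214]
-80 [184, 181, 172, 133, 130, 167, 167, 173, 148, 123, 156, 175, 169, 167, 172, 173, 165, 165, 150, 120, 158, 196, 191, 189, 195, 199, 204]
-60 [96, 89, 91, 89, 108, 163, 169, 178, 188, 188, 187, 186, 187, 186, 186, 185, 186, 186, 157, 119, 170, 166, 112, 102, 106, 120, 134]
```

step_arm(
  steps=[
    {"hand":-1,"x":0.1,"y":-0.7,"z":0,"spin":0},
    {"hand":-1,"x":0.2,"y":-1.4,"z":0,"spin":0},
    {"hand":-1,"x":0.2,"y":-1.4,"z":0,"spin":0},
  ],
)

```text
t: 13.1
tcp_pos: [511.2, -256.4, 134.2]
orientation: [[-0.139, 0.99, 0.0], [0.99, 0.139, -0.0], [-0.0, 0.0, -1.0]]
contact_force: [0.4, 0.5, 1.4]
grip_width: 28.1
grip_force: 30.0
```

step_arm(
  steps=[
    {"hand":-1,"x":0.1,"y":-0.6,"z":0,"spin":0},
    {"hand":-1,"x":0.1,"y":-1,"z":0,"spin":0},
    {"hand":-1,"x":0.1,"y":-1,"z":0,"spin":0},
  ],
)

```text
t: 13.4
tcp_pos: [511.3, -257.4, 134.2]
orientation: [[-0.139, 0.99, 0.0], [0.99, 0.139, -0.0], [-0.0, 0.0, -1.0]]
contact_force: [0.4, 1.6, 1.7]
grip_width: 27.9
grip_force: 30.0
```

step_arm(
  steps=[
    {"hand":-1,"x":0.1,"y":-0.5,"z":0,"spin":0},
    {"hand":-1,"x":0.1,"y":-1,"z":0,"spin":0},
    {"hand":-1,"x":0.1,"y":-1,"z":0,"spin":0},
  ],
)

```text
t: 13.7
tcp_pos: [511.4, -258.3, 134.2]
orientation: [[-0.138, 0.99, 0.0], [0.99, 0.138, 0.0], [0.0, 0.0, -1.0]]
contact_force: [0.1, 2.3, 2.6]
grip_width: 27.9
grip_force: 30.0
```

step_arm(
  steps=[
    {"hand":-1,"x":0.1,"y":-0.5,"z":0,"spin":0},
    {"hand":-1,"x":0.1,"y":-1,"z":0,"spin":0},
    {"hand":-1,"x":0.1,"y":-1,"z":0,"spin":0},
  ],
)

```text
t: 14.0
tcp_pos: [511.2, -258.4, 134.0]
orientation: [[-0.138, 0.99, -0.001], [0.99, 0.138, 0.002], [0.002, -0.001, -1.0]]
contact_force: [0.4, 10.0, 5.9]
grip_width: 28.1
grip_force: 30.0
```

```bash
cat > f.py <<'E'
from h import *
F=[]
for i in range(4):
  t=imaging.capture("top" if i%2 else "scene"); cv2.imwrite(f"pics/last{i%2}.png",t)
  s=r.get_state(); F.append([*s['contact_force'],*s['wrist_torque']])
print(np.round(s['tcp_pos'],2),np.mean(F,0).round(2),round(s['t'],2))
g=cv2.cvtColor(t,cv2.COLOR_BGR2GRAY).astype(np.float32)
an=np.radians(-82);m=np.array([np.cos(an),np.sin(an),0]);q=np.array([-m[1],m[0],0]);M=np.array([536.9,-437.5,0])
X=np.array([M+m*x+[0,0,81] for x in np.arange(-50,-10,2)]);u=proj("top",X).astype(np.float32)
print(cv2.remap(g,u[:,0],u[:,1],1).ravel().astype(int).tolist())
h=cv2.cvtColor(t,cv2.COLOR_BGR2HSV)
for lo,hi in(((100,120,60),(130,255,255)),((22,120,80),(35,255,255))):
    k,_,st,c=cv2.connectedComponentsWithStats(cv2.inRange(h,lo,hi))
    for i in range(1,k):
        if st[i,4]>6 and 150<c[i,1]<330 and 180<c[i,0]<450:
            p=onz("top",[c[i]],96 if c[i][0]<350 else 30)[0]-M; print("block",st[i,4],c[i].round(1),"mag x,y",round(p@m,1),round(p@q,1))
E
python3 f.py
```

```text
[ 511.13 -258.43  133.98] [-0.9  10.46  5.14  1.31 -0.    0.11] 14.2
[186, 187, 187, 187, 187, 187, 186, 186, 186, 188, 189, 157, 136, 135, 136, 136, 135, 135, 135, 135]
block 113 [331.7 245.8] mag x,y -105.1 -2.1
block 36 [319.5 249.4] mag x,y -128.5 -5.2
block 108 [347.7 242.7] mag x,y -75.0 -1.1
```

step_arm(
  steps=[
    {"hand":-0.5,"x":-0.1,"y":0.5,"z":0.3,"spin":0},
    {"hand":-0.45,"x":-0.1,"y":0.5,"z":0.3,"spin":0},
    {"hand":-0.42,"x":-0.1,"y":0.5,"z":0.3,"spin":0},
  ],
)

```text
t: 14.5
tcp_pos: [511.1, -258.5, 134.2]
orientation: [[-0.138, 0.99, -0.001], [0.99, 0.138, 0.001], [0.001, -0.001, -1.0]]
contact_force: [-0.6, 6.0, 1.7]
grip_width: 28.1
grip_force: 30.0
```

step_arm(
  steps=[
    {"hand":-0.4,"x":0,"y":0,"z":0,"spin":0},
    {"hand":-0.4,"x":0,"y":0,"z":0,"spin":0},
  ],
)

```text
t: 14.7
tcp_pos: [511.1, -258.4, 134.2]
orientation: [[-0.138, 0.99, -0.001], [0.99, 0.138, 0.001], [0.001, -0.0, -1.0]]
contact_force: [0.5, 6.7, 1.7]
grip_width: 27.9
grip_force: 30.0
```

step_arm(
  steps=[
    {"hand":-1,"x":0,"y":-0.25,"z":0.6,"spin":0},
    {"hand":-1,"x":0.1,"y":-0.5,"z":1.2,"spin":0},
    {"hand":-1,"x":0.1,"y":-0.5,"z":1.2,"spin":0},
  ],
)

```text
t: 15.0
tcp_pos: [510.9, -258.8, 135.1]
orientation: [[-0.138, 0.99, -0.001], [0.99, 0.138, 0.001], [0.001, -0.001, -1.0]]
contact_force: [-0.3, 5.2, -2.0]
grip_width: 28.1
grip_force: 30.0
```

step_arm(
  steps=[
    {"hand":-1,"x":0,"y":-0.25,"z":0.6,"spin":0},
    {"hand":-1,"x":0.1,"y":-0.5,"z":1.2,"spin":0},
    {"hand":-1,"x":0.1,"y":-0.5,"z":1.2,"spin":0},
  ],
)

```text
t: 15.3
tcp_pos: [511.0, -259.3, 136.4]
orientation: [[-0.138, 0.99, -0.001], [0.99, 0.138, 0.001], [0.001, -0.001, -1.0]]
contact_force: [-1.1, 5.2, -2.3]
grip_width: 27.9
grip_force: 30.0
```

step_arm(
  steps=[
    {"hand":-1,"x":0.1,"y":-0.6,"z":0.6,"spin":0},
    {"hand":-1,"x":0.2,"y":-1.3,"z":1.2,"spin":0},
    {"hand":-1,"x":0.2,"y":-1.3,"z":1.2,"spin":0},
  ],
)

```text
t: 15.6
tcp_pos: [511.0, -260.1, 137.6]
orientation: [[-0.138, 0.99, -0.002], [0.99, 0.138, 0.002], [0.002, -0.002, -1.0]]
contact_force: [-1.3, 10.4, 1.7]
grip_width: 27.7
grip_force: 30.0
```

```bash
python3 f.py
cat > tilt.py <<'E'
# tilt of chute from near wall's top edge in the scene image: sample rows along predicted edge for each tilt
from h import *
s=r.get_state(); G=np.array(s['tcp_pos']); R=np.array(s['orientation']); n=R[:,1]; d=np.array([n[1],-n[0],0]); d/=np.linalg.norm(d); n=np.array([-d[1],d[0],0])
im=cv2.imread("pics/last0.png"); g=cv2.cvtColor(im,cv2.COLOR_BGR2GRAY).astype(np.float32)
best=[]
for z0 in(30,4):
  for th in np.arange(-6,46,1.):
    c,sn=np.cos(np.radians(th)),np.sin(np.radians(th))
    def L(z): 
        X=[G+d*(x*c+(z-62)*sn)-n*17+np.array([0,0,1])*(-x*sn+(z-62)*c) for x in np.arange(25,130,3)]
        u=proj("scene",X).astype(np.float32); return cv2.remap(g,u[:,0],u[:,1],1).ravel()
    best.append((float(np.median(np.abs(L(z0+2.5)-L(z0-2.5)))),th,z0))
for z0 in(30,4): print(z0,[(round(a),b) for a,b,z in sorted(best,reverse=True) if z==z0][:5])
E
python3 tilt.py
```

```text
[ 511.02 -260.11  137.54] [-1.08 10.84  0.75  2.19  0.27 -0.  ] 15.8
[188, 187, 187, 186, 187, 188, 187, 187, 186, 187, 189, 165, 138, 135, 136, 135, 134, 134, 135, 135]
block 112 [331.8 245.9] mag x,y -105.0 -2.3
block 26 [320.2 249.5] mag x,y -127.2 -5.4
block 104 [347.9 242.7] mag x,y -74.5 -1.1
30 [(99, np.float64(-1.0)), (85, np.float64(0.0)), (79, np.float64(-2.0)), (50, np.float64(3.0)), (43, np.float64(1.0))]
4 [(25, np.float64(2.0)), (25, np.float64(0.0)), (23, np.float64(-1.0)), (20, np.float64(1.0)), (17, np.float64(-2.0))]
```

```bash
cat > tilt.py <<'E'
from h import *
import sys
def tilt(file,G,ang):
    d=np.array([np.cos(np.radians(ang)),np.sin(np.radians(ang)),0]);n=np.array([-d[1],d[0],0]);G=np.array(G)
    g=cv2.GaussianBlur(cv2.cvtColor(cv2.imread(file),cv2.COLOR_BGR2GRAY),(3,3),0).astype(np.float32)
    xs=np.arange(30,125,2.); Z=np.arange(-25,25,.25); pts=[]
    up=np.array([0,0,1.])
    th0=float(sys.argv[1]) if len(sys.argv)>1 else 0
    c,sn=np.cos(np.radians(th0)),np.sin(np.radians(th0))
    for x in xs:   # near wall top edge: brightest-to-dark step going down, per station
        X=[G+d*(x*c+(30-62+z)*sn)-n*17+up*(-x*sn+(30-62+z)*c) for z in Z]
        u=proj("scene",X).astype(np.float32); p=cv2.remap(g,u[:,0],u[:,1],1).ravel()
        e=p[8:]-p[:-8]; w=np.abs(Z[4:-4])<9; i=np.argmax(np.where(w,e,-1e9)); pts.append((x,Z[i+4],e[i]))
    P=np.array(pts); k=np.ones(len(P),bool)
    for _ in range(6):
        f=np.polyfit(P[k,0],P[k,1],1); res=np.abs(np.polyval(f,P[:,0])-P[:,1]); k=res<max(1,1.5*np.median(res))
    return round(th0-np.degrees(np.arctan(f[0])),2), "z off at 0,142:",np.polyval(f,[0,142]).round(1),k.sum(),len(P)
if __name__=="__main__":
    s=r.get_state(); n=np.array(s['orientation'])[:,1]
    if len(sys.argv)<2:
        print("lift",tilt("pics/s2.png",(538.67,-90.1,76.83),-92.92)); print("s6",tilt("pics/s6.png",(510.97,-254.93,134.14),-82.0)); print("s5",tilt("pics/s5.png",(510.97,-254.93,143.9),-82.0))
    print("now",tilt("pics/last0.png",s['tcp_pos'],np.degrees(np.arctan2(-n[0],n[1]))))
E
python3 tilt.py
```

```text
lift (np.float64(-0.0), 'z off at 0,142:', array([-5., -5.]), np.int64(38), 48)
s6 (np.float64(-1.74), 'z off at 0,142:', array([-7.6, -3.3]), np.int64(32), 48)
s5 (np.float64(0.52), 'z off at 0,142:', array([-5. , -6.3]), np.int64(31), 48)
now (np.float64(0.27), 'z off at 0,142:', array([-5.5, -6.1]), np.int64(42), 48)
```

step_arm(
  steps=[
    {"hand":-1,"x":0.05,"y":-0.25,"z":1,"spin":0},
    {"hand":-1,"x":0.1,"y":-0.7,"z":2,"spin":0},
    {"hand":-1,"x":0.15,"y":-1.15,"z":3,"spin":0},
    {"hand":-1,"x":0.15,"y":-1.15,"z":3,"spin":0},
  ],
)

```text
t: 16.2
tcp_pos: [511.3, -261.7, 140.7]
orientation: [[-0.138, 0.99, -0.001], [0.99, 0.138, 0.001], [0.002, -0.001, -1.0]]
contact_force: [-0.7, 6.7, -0.8]
grip_width: 27.9
grip_force: 30.0
```

step_arm(
  steps=[
    {"hand":-1,"x":0.1,"y":-0.5,"z":1,"spin":0},
    {"hand":-1,"x":0.15,"y":-1,"z":2.1,"spin":0},
    {"hand":-1,"x":0.2,"y":-1.45,"z":3.15,"spin":0},
    {"hand":-1,"x":0.2,"y":-1.45,"z":3.15,"spin":0},
  ],
)

```text
t: 16.6
tcp_pos: [511.6, -263.4, 143.9]
orientation: [[-0.138, 0.99, -0.001], [0.99, 0.138, 0.001], [0.001, -0.001, -1.0]]
contact_force: [-0.7, 5.0, -0.4]
grip_width: 27.8
grip_force: 30.0
```

```bash
python3 f.py; python3 tilt.py 4
```

```text
[ 511.62 -263.36  143.84] [-1.17  5.38 -1.12  1.2   0.33 -0.08] 16.8
[187, 187, 187, 188, 188, 188, 187, 188, 187, 187, 190, 166, 138, 136, 136, 135, 135, 134, 135, 135]
block 110 [332.2 245.5] mag x,y -104.0 -1.7
block 15 [320.7 249.9] mag x,y -126.5 -6.4
block 106 [348.1 242.5] mag x,y -74.1 -0.8
now (np.float64(1.78), 'z off at 0,142:', array([-6.2, -0.7]), np.int64(34), 48)
```

step_arm(
  steps=[
    {"hand":-1,"x":0.1,"y":-0.8,"z":1.2,"spin":0},
    {"hand":-1,"x":0.2,"y":-1.5,"z":2.4,"spin":0},
    {"hand":-1,"x":0.3,"y":-2.2,"z":3.6,"spin":0},
    {"hand":-1,"x":0.4,"y":-2.85,"z":4.7,"spin":0},
    {"hand":-1,"x":0.4,"y":-2.85,"z":4.7,"spin":0},
  ],
)

```text
t: 17.3
tcp_pos: [512.0, -266.1, 148.6]
orientation: [[-0.138, 0.99, -0.001], [0.99, 0.138, 0.001], [0.001, -0.001, -1.0]]
contact_force: [-1.1, 6.7, -0.8]
grip_width: 27.9
grip_force: 30.0
```

step_arm(
  steps=[
    {"hand":-1,"x":0.1,"y":-0.7,"z":1.2,"spin":0},
    {"hand":-1,"x":0.2,"y":-1.4,"z":2.4,"spin":0},
    {"hand":-1,"x":0.3,"y":-2.1,"z":3.6,"spin":0},
    {"hand":-1,"x":0.4,"y":-2.75,"z":4.7,"spin":0},
    {"hand":-1,"x":0.4,"y":-2.75,"z":4.7,"spin":0},
  ],
)

```text
t: 17.8
tcp_pos: [512.5, -269.0, 153.3]
orientation: [[-0.138, 0.99, -0.001], [0.99, 0.138, 0.001], [0.001, -0.001, -1.0]]
contact_force: [-1.2, 5.0, -0.7]
grip_width: 27.6
grip_force: 30.0
```

```bash
python3 f.py; python3 tilt.py 8; python3 tilt.py 4
```

```text
[ 512.49 -269.01  153.3 ] [-1.11  5.31 -0.28  1.12  0.32 -0.11] 18.0
[187, 187, 188, 188, 188, 188, 188, 187, 188, 188, 189, 171, 139, 136, 137, 136, 136, 135, 135, 136]
block 112 [332.6 245. ] mag x,y -103.2 -0.8
block 108 [348.5 242.2] mag x,y -73.3 -0.5
now (np.float64(6.21), 'z off at 0,142:', array([-5.7, -1.3]), np.int64(35), 48)
now (np.float64(4.54), 'z off at 0,142:', array([-7.6, -8.9]), np.int64(42), 48)
```

step_arm(
  steps=[
    {"hand":-1,"x":0.2,"y":-1.4,"z":2.2,"spin":0},
    {"hand":-1,"x":0.4,"y":-2.9,"z":4.4,"spin":0},
    {"hand":-1,"x":0.6,"y":-4.4,"z":6.7,"spin":0},
    {"hand":-1,"x":0.8,"y":-5.8,"z":8.9,"spin":0},
    {"hand":-1,"x":1.0,"y":-7.4,"z":11.05,"spin":0},
    {"hand":-1,"x":1.3,"y":-9.0,"z":13.2,"spin":0},
    {"hand":-1,"x":1.5,"y":-10.6,"z":15.3,"spin":0},
    {"hand":-1,"x":1.7,"y":-12.2,"z":17.4,"spin":0},
    {"hand":-1,"x":1.7,"y":-12.2,"z":17.4,"spin":0},
  ],
)

```text
t: 18.9
tcp_pos: [515.2, -282.3, 171.6]
orientation: [[-0.139, 0.99, 0.001], [0.99, 0.139, -0.001], [-0.002, 0.001, -1.0]]
contact_force: [-0.6, 0.1, -2.1]
grip_width: 27.9
grip_force: 30.0
```

```bash
python3 f.py; python3 tilt.py 14
```

```text
[ 514.89 -281.85  171.21] [ 0.17  0.43 -0.59 -0.1   0.01  0.01] 19.1
[190, 189, 188, 189, 189, 189, 189, 190, 189, 189, 188, 189, 192, 147, 136, 137, 135, 135, 136, 136]
block 70 [336.9 244.2] mag x,y -95.1 -0.8
block 105 [350.7 241.1] mag x,y -64.9 10.6
now (np.float64(13.47), 'z off at 0,142:', array([-5. , -3.7]), np.int64(30), 48)
```

step_arm(
  steps=[
    {"hand":-1,"x":-0.2,"y":1.5,"z":0.4,"spin":0},
    {"hand":-1,"x":-0.4,"y":3,"z":0.8,"spin":0},
    {"hand":-1,"x":-0.6,"y":4.5,"z":1.2,"spin":0},
    {"hand":-1,"x":-0.8,"y":5.7,"z":1.4,"spin":0},
    {"hand":-1,"x":-0.85,"y":6.1,"z":0,"spin":0},
    {"hand":-1,"x":-0.9,"y":6.4,"z":-1.5,"spin":0},
    {"hand":-1,"x":-0.9,"y":6.4,"z":-1.5,"spin":0},
  ],
)

```text
t: 19.8
tcp_pos: [513.9, -275.2, 169.5]
orientation: [[-0.139, 0.99, 0.0], [0.99, 0.139, -0.0], [-0.0, 0.0, -1.0]]
contact_force: [-0.3, -0.3, 0.3]
grip_width: 27.8
grip_force: 30.0
```

```bash
python3 f.py; python3 tilt.py 14
```

```text
[ 513.83 -275.24  169.57] [ 0.01 -0.96  0.14 -0.43 -0.03 -0.  ] 20.0
[188, 189, 188, 187, 188, 187, 187, 187, 191, 170, 142, 135, 136, 137, 137, 136, 135, 135, 135, 135]
block 83 [333.  244.8] mag x,y -102.5 -0.6
block 107 [347.4 241.7] mag x,y -75.2 0.8
now (np.float64(13.41), 'z off at 0,142:', array([-5.4, -4. ]), np.int64(35), 48)
```

step_arm(
  steps=[
    {"hand":-1,"x":0.15,"y":-1,"z":-0.3,"spin":0},
    {"hand":-1,"x":0.3,"y":-2,"z":-0.5,"spin":0},
    {"hand":-1,"x":0.4,"y":-2.9,"z":-0.7,"spin":0},
    {"hand":-1,"x":0.4,"y":-2.9,"z":-0.7,"spin":0},
  ],
)

```text
t: 20.4
tcp_pos: [514.2, -278.2, 168.8]
orientation: [[-0.138, 0.99, 0.0], [0.99, 0.138, -0.0], [-0.0, 0.0, -1.0]]
contact_force: [1.2, -1.2, -0.2]
grip_width: 27.8
grip_force: 30.0
```

step_arm(
  steps=[
    {"hand":-1,"x":0.1,"y":-0.4,"z":-0.1,"spin":0},
    {"hand":-1,"x":0.1,"y":-0.7,"z":-0.2,"spin":0},
    {"hand":-1,"x":0.1,"y":-0.7,"z":-0.2,"spin":0},
  ],
)

```text
t: 20.7
tcp_pos: [514.2, -278.7, 168.6]
orientation: [[-0.139, 0.99, 0.0], [0.99, 0.139, -0.0], [-0.0, 0.0, -1.0]]
contact_force: [-0.2, 0.3, 0.2]
grip_width: 28.0
grip_force: 30.0
```

Contact is just starting; a bit more forward push.

step_arm(
  steps=[
    {"hand":-1,"x":0.1,"y":-0.5,"z":-0.1,"spin":0},
    {"hand":-1,"x":0.1,"y":-0.7,"z":-0.2,"spin":0},
    {"hand":-1,"x":0.1,"y":-0.7,"z":-0.2,"spin":0},
  ],
)

```text
t: 21.0
tcp_pos: [514.3, -279.5, 168.4]
orientation: [[-0.139, 0.99, 0.0], [0.99, 0.139, -0.0], [-0.0, 0.0, -1.0]]
contact_force: [-0.3, 0.6, 1.0]
grip_width: 27.8
grip_force: 30.0
```

```bash
cat >> f.py <<'E'
p=np.array(s['tcp_pos']); a=468.9-p@m; hh=p[2]-74
th=np.degrees(np.arccos(62/np.hypot(a,hh))-np.arctan2(a,hh)); print("theta if floor on bar",th.round(2),"bar at chute x",(a*np.cos(np.radians(th))+hh*np.sin(np.radians(th))).round(1))
E
python3 f.py
```

```text
[ 514.32 -279.43  168.4 ] [ 0.09 -0.24  0.61 -0.47 -0.04 -0.01] 21.2
[187, 188, 188, 189, 189, 188, 187, 188, 188, 189, 190, 179, 141, 137, 136, 136, 136, 135, 136, 136]
block 73 [335.5 244.9] mag x,y -97.8 -1.6
block 112 [349.7 241.6] mag x,y -71.0 0.4
theta if floor on bar 14.17 bar at chute x 140.1
```

step_arm(
  steps=[
    {"hand":-1,"x":0.1,"y":-0.5,"z":-0.1,"spin":0},
    {"hand":-1,"x":0.1,"y":-0.8,"z":-0.2,"spin":0},
    {"hand":-1,"x":0.1,"y":-0.8,"z":-0.2,"spin":0},
  ],
)

```text
t: 21.5
tcp_pos: [514.4, -279.8, 168.4]
orientation: [[-0.138, 0.99, -0.0], [0.99, 0.138, 0.001], [0.001, -0.0, -1.0]]
contact_force: [-0.9, 6.2, 6.5]
grip_width: 27.7
grip_force: 30.0
```

```bash
python3 f.py; python3 tilt.py 14
```

```text
[ 514.41 -279.75  168.36] [-0.86  5.38  5.96  0.54  0.09 -0.05] 21.7
[188, 189, 189, 189, 189, 188, 188, 189, 188, 188, 190, 186, 144, 135, 137, 137, 135, 135, 135, 136]
block 72 [335.8 244.8] mag x,y -97.3 -1.5
block 108 [349.8 241.5] mag x,y -70.7 0.5
theta if floor on bar 14.19 bar at chute x 139.7
now (np.float64(13.42), 'z off at 0,142:', array([-5.3, -3.9]), np.int64(37), 48)
```

step_arm(
  steps=[
    {"hand":-1,"x":0.1,"y":-0.9,"z":0.9,"spin":0},
    {"hand":-1,"x":0.25,"y":-1.7,"z":1.8,"spin":0},
    {"hand":-1,"x":0.35,"y":-2.5,"z":2.7,"spin":0},
    {"hand":-1,"x":0.45,"y":-3.3,"z":3.6,"spin":0},
    {"hand":-1,"x":0.45,"y":-3.3,"z":3.6,"spin":0},
  ],
)

```text
t: 22.2
tcp_pos: [514.4, -282.4, 171.4]
orientation: [[-0.138, 0.99, -0.001], [0.99, 0.138, 0.002], [0.003, -0.001, -1.0]]
contact_force: [-0.4, 8.8, 2.8]
grip_width: 27.7
grip_force: 30.0
```

```bash
cat >> f.py <<'E'
Fm=np.mean(F,0)[:3]+[0,0,2.0]; c,sn=np.cos(np.radians(th)),np.sin(np.radians(th)); ff=Fm@m
print("rib f",(-(ff*c-Fm[2]*sn)).round(1),"normal n",(ff*sn+Fm[2]*c).round(1))
E
python3 f.py; python3 tilt.py 16
```

```text
[ 514.4  -282.38  171.38] [-0.03  8.37  2.3   1.72  0.01  0.07] 22.4
[187, 188, 189, 188, 189, 189, 188, 188, 188, 189, 190, 190, 146, 136, 136, 137, 136, 136, 136, 137]
block 58 [336.8 245. ] mag x,y -95.6 -2.1
block 107 [350.1 241.5] mag x,y -66.2 9.9
theta if floor on bar 15.66 bar at chute x 139.6
rib f 9.1 normal n 1.9
now (np.float64(14.46), 'z off at 0,142:', array([-5.6, -1.8]), np.int64(32), 48)
```

step_arm(
  steps=[
    {"hand":-1,"x":0.1,"y":-0.9,"z":1.0,"spin":0},
    {"hand":-1,"x":0.25,"y":-1.8,"z":2.0,"spin":0},
    {"hand":-1,"x":0.35,"y":-2.7,"z":3.0,"spin":0},
    {"hand":-1,"x":0.5,"y":-3.6,"z":4.0,"spin":0},
    {"hand":-1,"x":0.5,"y":-3.6,"z":4.0,"spin":0},
  ],
)

```text
t: 22.9
tcp_pos: [514.9, -286.1, 175.4]
orientation: [[-0.138, 0.99, -0.001], [0.99, 0.138, 0.002], [0.003, -0.001, -1.0]]
contact_force: [-0.4, 8.3, 2.1]
grip_width: 28.0
grip_force: 30.0
```

```bash
python3 f.py; python3 tilt.py 18
```

```text
[ 514.88 -286.05  175.38] [-0.35  8.31  2.76  1.59  0.04  0.08] 23.1
[188, 188, 189, 189, 189, 188, 188, 189, 189, 189, 190, 189, 146, 135, 138, 137, 136, 136, 136, 136]
block 34 [338.  245.3] mag x,y -93.4 -3.1
block 107 [350.4 241.2] mag x,y -65.5 10.4
theta if floor on bar 17.67 bar at chute x 139.4
rib f 9.3 normal n 2.0
now (np.float64(16.47), 'z off at 0,142:', array([-6. , -2.2]), np.int64(33), 48)
```

step_arm(
  steps=[
    {"hand":-1,"x":0.1,"y":-0.9,"z":1.0,"spin":0},
    {"hand":-1,"x":0.25,"y":-1.8,"z":2.0,"spin":0},
    {"hand":-1,"x":0.4,"y":-2.7,"z":2.95,"spin":0},
    {"hand":-1,"x":0.5,"y":-3.65,"z":3.9,"spin":0},
    {"hand":-1,"x":0.65,"y":-4.6,"z":4.85,"spin":0},
    {"hand":-1,"x":0.75,"y":-5.5,"z":5.8,"spin":0},
    {"hand":-1,"x":0.9,"y":-6.45,"z":6.75,"spin":0},
    {"hand":-1,"x":1.0,"y":-7.4,"z":7.65,"spin":0},
    {"hand":-1,"x":1.0,"y":-7.4,"z":7.65,"spin":0},
  ],
)

```text
t: 24.0
tcp_pos: [515.9, -293.6, 183.1]
orientation: [[-0.138, 0.99, -0.001], [0.99, 0.138, 0.002], [0.002, -0.001, -1.0]]
contact_force: [-0.1, 6.7, 1.0]
grip_width: 27.7
grip_force: 30.0
```

```bash
python3 f.py; python3 tilt.py 22
```

```text
[ 515.95 -293.59  183.04] [-0.31  5.83  2.18  1.35  0.06  0.04] 24.2
[104, 103, 105, 111, 109, 111, 165, 163, 106, 100, 107, 93, 92, 97, 102, 107, 110, 107, 106, 108]
block 113 [360.4 240.2] mag x,y -45.8 9.2
block 109 [374.9 239. ] mag x,y -17.1 7.0
block 78 [385.5 240.9] mag x,y 2.9 -0.2
theta if floor on bar 21.69 bar at chute x 139.1
rib f 7.0 normal n 1.7
now (np.float64(23.15), 'z off at 0,142:', array([-2.8, -5.6]), np.int64(34), 48)
```

step_arm(
  steps=[
    {"hand":-1,"x":0.15,"y":-1.2,"z":0.85,"spin":0},
    {"hand":-1,"x":0.3,"y":-2.2,"z":1.75,"spin":0},
    {"hand":-1,"x":0.45,"y":-3.2,"z":2.6,"spin":0},
    {"hand":-1,"x":0.6,"y":-4.2,"z":3.5,"spin":0},
    {"hand":-1,"x":0.7,"y":-5.2,"z":4.4,"spin":0},
    {"hand":-1,"x":0.85,"y":-6.2,"z":5.3,"spin":0},
    {"hand":-1,"x":1.0,"y":-7.2,"z":6.15,"spin":0},
    {"hand":-1,"x":1.15,"y":-8.1,"z":7.0,"spin":0},
    {"hand":-1,"x":1.15,"y":-8.1,"z":7.0,"spin":0},
  ],
)

```text
t: 25.1
tcp_pos: [517.1, -301.8, 190.1]
orientation: [[-0.138, 0.99, -0.001], [0.99, 0.138, 0.002], [0.002, -0.001, -1.0]]
contact_force: [-0.8, 6.2, 3.1]
grip_width: 27.8
grip_force: 30.0
```

```bash
python3 f.py; python3 tilt.py 26
```

```text
[ 517.08 -301.69  190.06] [-0.04  6.46  2.64  1.31  0.13 -0.03] 25.3
[190, 191, 190, 190, 191, 191, 191, 190, 190, 190, 191, 195, 150, 136, 139, 139, 137, 137, 137, 137]
block 72 [390.1 235.3] mag x,y 13.8 9.4
block 24 [389.1 242.8] mag x,y 9.2 -5.0
theta if floor on bar 25.7 bar at chute x 138.8
rib f 7.8 normal n 1.4
now (np.float64(25.49), 'z off at 0,142:', array([-5.3, -4.1]), np.int64(36), 48)
```

step_arm(
  steps=[
    {"hand":-1,"x":0.15,"y":-1.1,"z":0.8,"spin":0},
    {"hand":-1,"x":0.3,"y":-2.2,"z":1.6,"spin":0},
    {"hand":-1,"x":0.45,"y":-3.2,"z":2.4,"spin":0},
    {"hand":-1,"x":0.6,"y":-4.3,"z":3.3,"spin":0},
    {"hand":-1,"x":0.75,"y":-5.3,"z":4.1,"spin":0},
    {"hand":-1,"x":0.9,"y":-6.4,"z":4.9,"spin":0},
    {"hand":-1,"x":1.05,"y":-7.4,"z":5.7,"spin":0},
    {"hand":-1,"x":1.2,"y":-8.5,"z":6.5,"spin":0},
    {"hand":-1,"x":1.2,"y":-8.5,"z":6.5,"spin":0},
    {"hand":-1,"x":1.2,"y":-8.5,"z":6.5,"spin":0},
    {"hand":-1,"x":1.2,"y":-8.5,"z":6.5,"spin":0},
  ],
)

```text
t: 26.4
tcp_pos: [518.3, -310.3, 196.6]
orientation: [[-0.138, 0.99, -0.001], [0.99, 0.138, 0.002], [0.002, -0.001, -1.0]]
contact_force: [-0.5, 6.0, 2.9]
grip_width: 28.0
grip_force: 30.0
```

```bash
python3 f.py; python3 tilt.py 30
python3 - <<'E'
from h import *
im=[cv2.imread("pics/last0.png")[130:290,210:410],cv2.imread("pics/last1.png")[190:290,215:415]]
w=imaging.capture("wrist"); o=np.vstack([cv2.resize(i,None,fx=2,fy=2,interpolation=cv2.INTER_CUBIC) for i in im])
w=cv2.resize(w,(400,300)); w=cv2.copyMakeBorder(w,0,o.shape[0]-300,0,0,0)
cv2.imwrite("pics/v10.png",np.hstack([o,w])); print(o.shape)
E
```

```text
[ 518.33 -310.23  196.61] [-0.95  6.02  2.73  1.25  0.18 -0.  ] 26.6
[191, 191, 192, 191, 192, 192, 192, 192, 192, 191, 193, 195, 150, 139, 139, 139, 138, 138, 138, 139]
block 72 [390.1 235.3] mag x,y 13.8 9.4
block 24 [389.1 242.8] mag x,y 9.2 -5.0
theta if floor on bar 29.76 bar at chute x 138.6
rib f 7.6 normal n 1.1
now (np.float64(29.14), 'z off at 0,142:', array([-6.6, -4.4]), np.int64(35), 48)
(520, 400, 3)
```

View pics/v10.png

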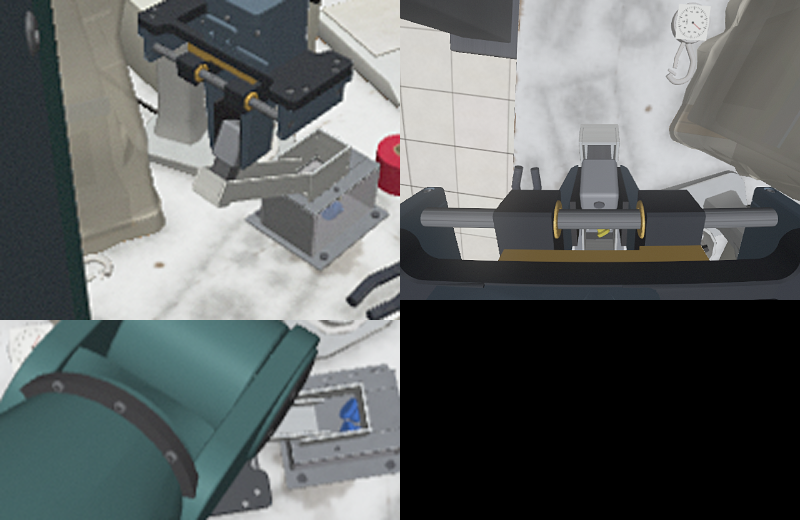

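Run:
```python
from h import *
P=imaging.camera_params("wrist"); w=imaging.capture("wrist"); h=cv2.cvtColor(w,cv2.COLOR_BGR2HSV)
an=np.radians(-82);m=np.array([np.cos(an),np.sin(an),0]);q=np.array([-m[1],m[0],0]);M=np.array([536.9,-437.5,0])
for nm,lo,hi in(("blue",(100,120,40),(130,255,255)),("yel",(22,130,60),(33,255,255))):
    k,_,st,c=cv2.connectedComponentsWithStats(cv2.inRange(h[:,250:400],lo,hi))
    for i in range(1,k):
        if st[i,4]>8:
            for z in(15,30): p=onz("wrist",[c[i]+[250,0]],z,P)[0]-M; print(nm,st[i],(c[i]+[250,0]).round(),z,round(p@m,1),round(p@q,1))
```

```text
yel [ 66 367  19  13 169] [324. 372.] 15 44.6 5.2
yel [ 66 367  19  13 169] [324. 372.] 30 33.0 4.9
```

step_arm(
  steps=[
    {"hand":-1,"x":-0.2,"y":1.4,"z":0.8,"spin":0},
    {"hand":-1,"x":-0.5,"y":3.4,"z":-0.9,"spin":0},
    {"hand":-1,"x":-0.8,"y":5.5,"z":-2.6,"spin":0},
    {"hand":-1,"x":-1.1,"y":7.6,"z":-4.3,"spin":0},
    {"hand":-1,"x":-1.4,"y":9.7,"z":-5.9,"spin":0},
    {"hand":-1,"x":-1.65,"y":11.7,"z":-7.7,"spin":0},
    {"hand":-1,"x":-1.9,"y":13.7,"z":-9.4,"spin":0},
    {"hand":-1,"x":-2.2,"y":15.6,"z":-11.3,"spin":0},
    {"hand":-1,"x":-2.5,"y":17.5,"z":-13.1,"spin":0},
    {"hand":-1,"x":-2.5,"y":17.5,"z":-13.1,"spin":0},
  ],
)

```text
t: 27.7
tcp_pos: [516.1, -293.3, 183.6]
orientation: [[-0.139, 0.99, -0.0], [0.99, 0.139, 0.0], [0.0, -0.0, -1.0]]
contact_force: [0.9, -0.6, 0.6]
grip_width: 28.2
grip_force: 30.0
```

```bash
python3 f.py; python3 tilt.py 22
```

```text
[ 516.08 -293.44  183.7 ] [ 0.47 -0.83 -0.16 -0.25 -0.06  0.03] 27.9
[189, 189, 190, 190, 190, 190, 189, 189, 190, 191, 193, 158, 139, 137, 138, 137, 137, 137, 136, 136]
block 72 [390.1 235.3] mag x,y 13.8 9.4
block 24 [389.1 242.8] mag x,y 9.2 -5.0
theta if floor on bar 21.93 bar at chute x 139.8
rib f -0.1 normal n 2.0
now (np.float64(22.31), 'z off at 0,142:', array([-3.1, -3.9]), np.int64(33), 48)
```

step_arm(
  steps=[
    {"hand":-1,"x":-0.25,"y":1.9,"z":-1.9,"spin":0},
    {"hand":-1,"x":-0.5,"y":3.7,"z":-3.8,"spin":0},
    {"hand":-1,"x":-0.75,"y":5.5,"z":-5.7,"spin":0},
    {"hand":-1,"x":-1.0,"y":7.4,"z":-7.7,"spin":0},
    {"hand":-1,"x":-1.5,"y":10.8,"z":-11.8,"spin":0},
    {"hand":-1,"x":-1.9,"y":13.8,"z":-15.5,"spin":0},
    {"hand":-1,"x":-2.4,"y":17.3,"z":-20.3,"spin":0},
    {"hand":-1,"x":-2.85,"y":20.4,"z":-24.7,"spin":0},
    {"hand":-1,"x":-3.25,"y":23.3,"z":-29.3,"spin":0},
    {"hand":-1,"x":-3.65,"y":26.0,"z":-33.9,"spin":0},
    {"hand":-1,"x":-3.65,"y":26.0,"z":-33.9,"spin":0},
  ],
)

```text
t: 29.0
tcp_pos: [512.2, -267.0, 149.2]
orientation: [[-0.139, 0.99, -0.001], [0.99, 0.139, 0.001], [0.001, -0.001, -1.0]]
contact_force: [0.4, -0.0, -0.5]
grip_width: 28.0
grip_force: 30.0
```

```bash
python3 f.py; python3 tilt.py 6
```

```text
[ 512.35 -267.46  149.79] [ 0.1  -0.42 -1.28 -0.04  0.03  0.01] 29.2
[187, 187, 187, 187, 187, 188, 188, 188, 189, 190, 172, 141, 134, 137, 136, 136, 135, 134, 135, 136]
block 71 [390.  235.3] mag x,y 13.7 9.5
block 24 [389.1 242.8] mag x,y 9.2 -5.0
theta if floor on bar 5.8 bar at chute x 139.7
rib f -0.4 normal n 0.8
now (np.float64(5.7), 'z off at 0,142:', array([-3.3, -2.5]), np.int64(39), 48)
```

step_arm(
  steps=[
    {"hand":-1,"x":-0.2,"y":1.3,"z":-2.3,"spin":0},
    {"hand":-1,"x":-0.35,"y":2.5,"z":-4.7,"spin":0},
    {"hand":-1,"x":-0.5,"y":3.7,"z":-7.1,"spin":0},
    {"hand":-1,"x":-0.7,"y":5,"z":-9.5,"spin":0},
    {"hand":-1,"x":-0.9,"y":6.2,"z":-11.9,"spin":0},
    {"hand":-1,"x":-1,"y":7.2,"z":-14.2,"spin":0},
    {"hand":-1,"x":-1.1,"y":7.8,"z":-15.6,"spin":0},
    {"hand":-1,"x":-1.1,"y":7.8,"z":-15.6,"spin":0},
  ],
)

```text
t: 30.0
tcp_pos: [511.4, -259.6, 134.1]
orientation: [[-0.139, 0.99, -0.0], [0.99, 0.139, 0.0], [0.0, -0.0, -1.0]]
contact_force: [1.3, -0.3, -0.8]
grip_width: 27.7
grip_force: 30.0
```

```bash
python3 f.py; python3 tilt.py 0
```

```text
[ 511.38 -259.71  134.28] [ 0.09  0.21 -0.38 -0.26 -0.08  0.06] 30.2
[186, 186, 186, 187, 186, 186, 186, 186, 188, 190, 151, 135, 136, 136, 136, 136, 135, 133, 136, 136]
block 72 [390.1 235.3] mag x,y 13.8 9.4
block 24 [389.1 242.8] mag x,y 9.2 -5.0
theta if floor on bar -0.7 bar at chute x 139.8
rib f 0.2 normal n 1.6
now (np.float64(-1.08), 'z off at 0,142:', array([-7.7, -5. ]), np.int64(28), 48)
```

step_arm(
  steps=[
    {"hand":-1,"x":0,"y":0,"z":4,"spin":0},
    {"hand":-1,"x":0,"y":0,"z":10,"spin":0},
    {"hand":-1,"x":-0.4,"y":3,"z":15,"spin":0},
    {"hand":-1,"x":-1.4,"y":10,"z":16,"spin":0},
    {"hand":-1,"x":-2.8,"y":20,"z":16,"spin":0},
    {"hand":-1,"x":-4,"y":35,"z":16,"spin":0},
    {"hand":-1,"x":-3,"y":50,"z":16,"spin":0},
    {"hand":-1,"x":-1,"y":65,"z":14,"spin":0},
    {"hand":-1,"x":1,"y":80,"z":8,"spin":0},
    {"hand":-1,"x":3,"y":93,"z":0,"spin":0},
    {"hand":-1,"x":4,"y":103,"z":-8,"spin":0},
    {"hand":-1,"x":4,"y":108,"z":-18,"spin":0},
  ],
)

```text
t: 31.4
tcp_pos: [515.6, -150.7, 115.4]
orientation: [[-0.139, 0.99, -0.0], [0.99, 0.139, 0.0], [0.0, -0.0, -1.0]]
contact_force: [-0.1, -0.4, -1.2]
grip_width: 27.8
grip_force: 30.0
```

step_arm(
  steps=[
    {"hand":-1,"x":0,"y":2,"z":-10,"spin":0},
    {"hand":-1,"x":0,"y":2,"z":-20,"spin":0},
    {"hand":-1,"x":0,"y":2,"z":-30,"spin":0},
    {"hand":-1,"x":0,"y":2,"z":-39,"spin":0},
    {"hand":-1,"x":0,"y":2,"z":-46,"spin":0},
    {"hand":-1,"x":0,"y":2,"z":-50,"spin":0},
    {"hand":-1,"x":0,"y":2,"z":-50,"spin":0},
  ],
)

```text
t: 32.1
tcp_pos: [515.2, -149.8, 65.8]
orientation: [[-0.138, 0.99, -0.001], [0.99, 0.138, 0.0], [0.0, -0.001, -1.0]]
contact_force: [-0.1, 0.2, -1.3]
grip_width: 27.8
grip_force: 30.0
```

```bash
python3 f.py|head -1; python3 tilt.py 0
```

```text
[ 515.71 -149.88   66.71] [-0.11  0.07 -1.27 -0.04  0.02  0.02] 32.3
now (np.float64(5.65), 'z off at 0,142:', array([ 9.2, -4.9]), np.int64(28), 48)
```

step_arm(
  steps=[
    {"hand":-1,"x":0,"y":0,"z":-1.2,"spin":0},
    {"hand":-1,"x":0,"y":0,"z":-2.4,"spin":0},
    {"hand":-1,"x":0,"y":0,"z":-3.4,"spin":0},
    {"hand":-1,"x":0,"y":0,"z":-3.4,"spin":0},
  ],
)

```text
t: 32.7
tcp_pos: [515.4, -149.7, 62.8]
orientation: [[-0.139, 0.99, -0.0], [0.99, 0.139, 0.0], [0.0, -0.0, -1.0]]
contact_force: [0.1, -0.2, -1.2]
grip_width: 27.8
grip_force: 30.0
```

step_arm(
  steps=[
    {"hand":-1,"x":0,"y":0,"z":-0.5,"spin":0},
    {"hand":-1,"x":0,"y":0,"z":-1,"spin":0},
    {"hand":-1,"x":0,"y":0,"z":-1,"spin":0},
  ],
)

```text
t: 33.0
tcp_pos: [515.5, -149.8, 61.9]
orientation: [[-0.139, 0.99, -0.0], [0.99, 0.139, -0.0], [-0.0, -0.0, -1.0]]
contact_force: [1.1, -0.3, -2.0]
grip_width: 28.0
grip_force: 30.0
```

step_arm(
  steps=[
    {"hand":-1,"x":0,"y":0,"z":-0.5,"spin":0},
    {"hand":-1,"x":0,"y":0,"z":-0.8,"spin":0},
    {"hand":-1,"x":0,"y":0,"z":-0.8,"spin":0},
  ],
)

```text
t: 33.3
tcp_pos: [515.6, -149.9, 61.8]
orientation: [[-0.139, 0.99, -0.0], [0.99, 0.139, -0.0], [0.0, -0.0, -1.0]]
contact_force: [-4.9, 0.3, 15.0]
grip_width: 28.2
grip_force: 30.0
```

step_arm(
  steps=[
    {"hand":-1,"x":0,"y":0,"z":-0.5,"spin":0},
    {"hand":-1,"x":0,"y":0,"z":-0.8,"spin":0},
    {"hand":-1,"x":0,"y":0,"z":-0.8,"spin":0},
  ],
)

```text
t: 33.6
tcp_pos: [515.8, -150.2, 61.6]
orientation: [[-0.139, 0.99, -0.0], [0.99, 0.139, -0.0], [-0.0, -0.0, -1.0]]
contact_force: [-9.5, -1.3, 27.1]
grip_width: 27.3
grip_force: 30.0
```

step_arm(
  steps=[
    {"hand":-1,"x":0,"y":0,"z":1.3,"spin":0},
    {"hand":-1,"x":0,"y":0,"z":1.3,"spin":0},
    {"hand":0,"x":0,"y":0,"z":1.3,"spin":0},
    {"hand":0.3,"x":0,"y":0,"z":1.3,"spin":0},
    {"hand":0.3,"x":0,"y":0,"z":1.3,"spin":0},
    {"hand":0.3,"x":0,"y":0,"z":1.3,"spin":0},
    {"hand":0.3,"x":0,"y":0,"z":1.3,"spin":0},
    {"hand":0.3,"x":0,"y":0,"z":1.3,"spin":0},
  ],
)

```text
t: 34.4
tcp_pos: [515.4, -149.8, 61.6]
orientation: [[-0.139, 0.99, -0.0], [0.99, 0.139, 0.0], [0.0, -0.0, -1.0]]
contact_force: [-0.0, -0.4, 0.2]
grip_width: 60.0
grip_force: 0.0
```

step_arm(
  steps=[
    {"hand":0.3,"x":0,"y":0,"z":10,"spin":0},
    {"hand":0.3,"x":0,"y":0,"z":30,"spin":0},
    {"hand":0.3,"x":0,"y":0,"z":60,"spin":0},
    {"hand":0.3,"x":0,"y":0,"z":90,"spin":0},
    {"hand":0.3,"x":0,"y":0,"z":110,"spin":0},
    {"hand":0.3,"x":0,"y":0,"z":120,"spin":0},
    {"hand":0.3,"x":0,"y":0,"z":120,"spin":0},
  ],
)

```text
t: 35.1
tcp_pos: [516.1, -150.0, 183.1]
orientation: [[-0.139, 0.99, 0.002], [0.99, 0.139, -0.001], [-0.001, 0.002, -1.0]]
contact_force: [0.0, 0.5, 0.2]
grip_width: 59.3
grip_force: 0.0
```

Run:
```python
from h import *
P=imaging.camera_params("wrist"); w=imaging.capture("wrist"); s=r.get_state(); print(s['tcp_pos'].round(1) if hasattr(s['tcp_pos'],'round') else s['tcp_pos'],s['grip_width'],s['t'])
b=imaging.capture("scene"); t=imaging.capture("top")
cv2.imwrite("pics/we.png",w); cv2.imwrite("pics/last0.png",b); cv2.imwrite("pics/te.png",t)
# bystander / block change vs first pictures
t0=cv2.imread("pics/top0.png"); h0,h1=[cv2.cvtColor(x,cv2.COLOR_BGR2HSV) for x in(t0,t)]
for lo,hi in(((170,120,80),(180,255,255)),((100,120,60),(130,255,255)),((22,120,80),(33,255,255))):
    for h in(h0,h1):
        k,_,st,c=cv2.connectedComponentsWithStats(cv2.inRange(h,lo,hi)); print([(int(st[i,4]),c[i].round(1).tolist()) for i in range(1,k) if st[i,4]>15 and 180<c[i,1]<330 and 170<c[i,0]<500])
d=cv2.absdiff(t0,t).max(2)>40; d=cv2.morphologyEx(d.astype(np.uint8),cv2.MORPH_OPEN,np.ones((3,3)))
k,_,st,c=cv2.connectedComponentsWithStats(d); print([st[i].tolist() for i in range(1,k) if st[i,4]>25])
import tilt; print(tilt.tilt("pics/last0.png",(515.8,-150.2,62),-82.0))
```

```text
[ 515.5 -149.8  181.8] 59.213206569025324 35.15
[(667, [447.6, 244.2])]
[(675, [447.5, 244.3])]
[(95, [233.8, 245.8]), (96, [248.0, 246.9])]
[(72, [390.1, 235.3]), (24, [389.1, 242.8])]
[(91, [263.1, 246.8])]
[]
[[0, 165, 254, 315, 37177], [385, 230, 9, 15, 89], [71, 237, 21, 29, 290], [92, 238, 4, 23, 74], [253, 238, 24, 15, 193], [141, 249, 5, 9, 34]]
(np.float64(-0.04), 'z off at 0,142:', array([-3.5, -3.4]), np.int64(43), 48)
```

Run:
```python
from h import *
for n,f in(("wrist","we"),("scene","last0"),("scene","scene0")):
    h=cv2.cvtColor(cv2.imread(f"pics/{f}.png"),cv2.COLOR_BGR2HSV)
    for nm,lo,hi in(("b",(100,90,50),(130,255,255)),("y",(22,110,80),(33,255,255))):
        k,_,st,c=cv2.connectedComponentsWithStats(cv2.inRange(h,lo,hi))
        print(f,nm,[(int(st[i,4]),c[i].round().tolist()) for i in range(1,k) if st[i,4]>12 and (n=="wrist" or 180<c[i,0]<420 and 180<c[i,1]<330)])
an=np.radians(-82);m=np.array([np.cos(an),np.sin(an),0]);q=np.array([-m[1],m[0],0]);M=np.array([536.9,-437.5,0])
print("box in scene",proj("scene",[M+m*x+q*y+[0,0,z] for x in(-55,55) for y in(-38,38) for z in(0,70)]).round().tolist())
```

```text
we b []
we y [(37, [183.0, 370.0]), (38, [454.0, 368.0])]
last0 b []
last0 y []
scene0 b [(74, [265.0, 293.0]), (79, [252.0, 300.0])]
scene0 y [(74, [279.0, 287.0])]
box in scene [[365.0, 261.0], [367.0, 238.0], [339.0, 244.0], [340.0, 220.0], [396.0, 235.0], [399.0, 212.0], [370.0, 220.0], [372.0, 197.0]]
```

```bash
python3 -c "
from plant import hand_in
print(hand_in())"
```

```text
the job is handed in; nothing more can be done
None
```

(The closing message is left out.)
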